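# Put away the washed dispersing kit

### The arm

A 7-joint arm with a two-finger parallel gripper is mounted at the origin on the work surface. World frame = base frame: x ahead of the robot, y to its left, z up, the work surface at z = 0. Lengths are in m, angles in rad, forces in N, time in s.
With the tool pointing down it reaches from about 0.4 to 0.85 m from the base axis. Payload 10.4 kg.
Tool frame: the origin (TCP) lies midway between the tips of the shut fingers; the grasp point (between the pads) lies 19 mm behind it; z points along the fingers, y is the direction in which the jaws open and shut (so a half turn about z gives the same grasp; the last joint's range is limited). The gripper opens to 85 mm and grips with 20 to 120 N. Pads are 22 mm wide; open, the fingers measure 114 mm over their backs; the gripper's body (76 mm by 85 mm) begins 54 mm behind the grasp point. The pads swing forward as they close: fully open they stand 13 mm farther back than shut.
Start: joints at [1.287, 0.332, -0.065, 1.46, 0.022, 1.35, -0.088], TCP at [0.161, -0.604, 0.231] pointing down, gripper open.
Joint ranges: [-2.6, 2.6], [-0.5, 2.12], [-1.47, 1.34], [0.16, 2.42], [-1.27, 4.41], [0.06, 2.06], [-2.6, 2.6]. Speed limits (rad/s): [2.22, 2.22, 2.79, 2.79, 3.14, 3.14, 3.14].

### API

Orientations are given as a unit quaternion [x, y, z, w].
In Python, from workcell import manip, camera, camera_info, workorder, nets gives the robot as it stands.
- The arm moves only by the tool apply_moves, never from a script. Its argument "commands" is a list of rows, each a list of 5 numbers: the shift along the tool's x, y, z in m, then the turn about the tool's z in degrees, then the gripper command: -1 is fully open, 1 is shut, values between are in proportion. A call has 1 to 5 rows; each row shifts and turns the pose as measured when the row begins, along the tool's axes as they then stand; what a row does not reach is not made up. A row lasts 1/12 s, in which the tool goes at most 41.7 mm and 7.16 degrees, less where a joint would pass 70% of its speed; a pose out of reach is approached as far as the arm can. A call is refused whole if a number of a shift passes 0.0417 or a number of a turn 7.16, either way. A call with a gripper value outside its range is refused whole. The fingers move at their own pace and stop on an object; "squeeze" is the grip in N (left out, the last holds). Time passes only in rows, so rows that do not move let the fingers close. It gives the time, the measured TCP pose, the force and the opening at its end, in the units of the state.
- manip.get_obs(): the state, without advancing time (a new reading comes with each control period).
- camera(name): name is "scene" or "top"; returns (picture, depth): 480x640x3 uint8, red, green, blue; 480x640 float32, m along the optical axis (not along the pixel's ray), 0 where there is no reading.
- camera_info(name): a dict with "camera_matrix" (3x3 intrinsics, pixels), "k1" (the pictures are not rectified: a ray, as slopes to the right and down, at radius r is drawn at 1 + k1 r^2 times it, then the intrinsics apply), "xyz" and "rotation" of the camera in the world. Camera axes: x right, y down, z forward; pixel columns grow to the right and rows downward; lengths in m; the calibration is good to about 2 mm. A picture is of the moment at which its call begins. camera_info takes no time and is no camera call.
- workorder.hand_in(): hands the job in, once; it reports no verdict.
Trained networks look in the newest picture that a camera, given by its name, has taken for a name from the list of things; names that differ only in an ending like _2 or _b are one class to them, and where a whole thing is asked for, a point or a joint stands for the part that bears it (a point fixed in the world has none). Each returns a list of dicts, best first, with "conf" (0 to 1); they miss things now and then, are a little off and sometimes report something else, mostly with a low value. They report only what shows in the picture. A call takes as long as a camera call. They do not tell look-alikes from the thing itself.
- nets.look_for(camera, thing): "rect" ([left, top, width, height] in pixels, round what is visible of it).
- nets.place_of(camera, thing): "xy" ([column, row] in pixels: a listed point, or the origin of a listed thing).
The state is a dict: "clock": time; "joint_pos": joint angles; "joint_velocities": joint speeds; "tau": joint torques, N m; "position": TCP position; "ee_rot": TCP orientation; "ft_force": force on the tool from outside, world axes, zero at the start; "torque": the same for the moment, N m; "grip_width": opening from 0.0 (shut) to 1.0 (fully open).
Only numpy, scipy, OpenCV 4.12 (cv2) and the standard library are available. Lean on these libraries where they do the work, as an engineer would, in place of code of your own. Each camera call takes 0.05 s, during which the arm holds its last target. There are 200 camera calls.

### The job

Put the washed kit away where it belongs: set both glass beakers down gently, upright on the floor of the white draining tray, lay each dispersing probe level in a pair of notches of its own in the dark grey probe rack, and lay the spanner flat on the floor of the steel instrument tray. Keep the beakers from toppling, and leave the funnel and the spatula that are already put away where they are.

Things in the scene. Friction and masses are not known exactly. Their poses are not given: they have to be found in the camera images.
- beaker_big: The bigger glass beaker, open at the top, pale blue-grey see-through glass with white graduation marks: 54 mm outside diameter (58 mm at the rim), 70 mm tall, wall 2.5 mm, about 75 g. Stands upright on the bench. Origin: centre of its underside; z up.
- beaker_small: The smaller glass beaker of the same make: 42 mm outside diameter (46 mm at the rim), 52 mm tall, wall 2.5 mm, about 40 g. Stands upright on the bench. Origin: centre of its underside; z up.
- probe_thick: The thicker steel dispersing probe, lying on the bench: round shaft 14 mm diameter, 92 mm long along its x; beyond its +x end a slotted round head, 26 mm diameter, 22 mm long; beyond its -x end a hexagon coupling, 26 mm across flats, 18 mm long, with a 6 mm stub. 160 g. Origin: on the axis at mid shaft, 13 mm above the bench as it lies; it may be turned about x.
- probe_thin: The thinner stainless dispersing probe, lying on the bench: shaft 10 mm diameter, 94 mm long along its x axis; head 18 mm diameter, 16 mm long, beyond the +x end; hexagon coupling 18 mm across flats, 14 mm long, with a 6 mm stub, beyond the -x end. About 90 g. Origin: on the shaft's axis at the middle of the shaft (9 mm above the bench as it lies).
- spanner: Flat steel double open-ended spanner lying on the bench: 130 mm long along its x axis, 7 mm thick; handle 13 mm wide; jaws 30 mm wide (at +x) and 26 mm wide (at -x). About 70 g. Origin: middle of its underside.
- drain_tray: White plastic draining tray with small dark drain holes, fixed to the bench: 140 mm (its x) by 200 mm (its y), rim 20 mm above the bench, walls and floor 4 mm thick (the floor's top is 4 mm above the bench). Origin: centre of its underside. The funnel stands in its +x +y corner; the rest is free for the beakers.
- probe_rack: Dark grey probe rack, fixed: base 84 (x) by 128 mm (y), 6 thick; two upright plates 6 thick, 44 high at x = -30 and +30 mm, each with two 45 degree V notches, 32 wide, bottom 28 mm above the bench, at y = -36 and +36 mm. A probe's shaft lies along x in a notch of both plates, head and coupling outside them, either way round; axis then 35 (thin) or 38 mm (thick) high. Origin: centre of underside.
- tool_tray: Shallow stainless steel instrument tray, fixed to the bench: 120 mm (its x) by 180 mm (its y), rim 19 mm above the bench, walls and floor 3 mm thick (the floor's top is 3 mm above the bench). Origin: centre of its underside. The spatula lies along y in its +x half; the -x half is free.
- funnel: Small white plastic funnel already put to drain in the draining tray, mouth down: 46 mm diameter at the mouth, 52 mm tall, stem 9 mm. To be left alone. Origin: centre of its underside, z up.
- spatula: Narrow flat laboratory spatula already put away in the instrument tray: 128 mm long along its x axis (which lies along the tray's y), 4 mm thick, with a blue-coated grip 6 mm wide and steel blades 11 and 8 mm wide. To be left alone. Origin: middle of its underside.
Things that resemble listed ones, but are neither listed nor needed, are in the scene too. Leave any green look-alike of the tool_tray alone.

How it is judged:
By the outcome, as a careful person would: the job done as asked, in the order asked, and still so for the second after the job is handed in, with the robot touching nothing.
It also fails if it takes over 141 s, if anything falls off the work surface, if the arm or the gripper's body presses on something with over 40 N, if the wrist force passes 120 N, or if a joint passes its speed limit or range.

## Working session

There is one attempt and no reset: what is moved stays moved. The work goes in short steps, Python scripts to look and compute and a tool call to move; the robot and the scene stay as the last step left them, time stands still between calls to the robot, and variables do not carry over. Pictures are saved under pics/ and viewed, about 12 in all and at most 16, crops included, and the job is handed in when it is done.

Besides the shell and the picture viewer there is one more tool, called by a JSON object that holds its "name" and its "arguments". apply_moves: Moves the arm, as the interface text tells. Its arguments: {"type":"object","properties":{"commands":{"type":"array","items":{"type":"array","items":{"type":"number"}}},"squeeze":{"type":"number"}},"required":["commands"]}

```bash
ls; mkdir -p pics; python3 - <<'E'
from workcell import manip, camera, camera_info, nets
import cv2, numpy as np
print(manip.get_obs())
for c in ("scene","top"):
    i=camera_info(c); print(c,i)
    p,d=camera(c); cv2.imwrite(f"pics/{c}0.png",p[:,:,::-1])
    np.savez(f"{c}0.npz",p=p,d=d)
    for t in ["beaker_big","beaker_small","probe_thick","probe_thin","spanner","drain_tray","probe_rack","tool_tray","funnel","spatula"]:
        print(t,[(np.round(r["xy"]),round(r["conf"],2)) for r in nets.place_of(c,t)])
E
```

```text
pics
{'clock': 0.0, 'joint_pos': array([ 1.2874212 ,  0.33288324, -0.0646824 ,  1.46097555,  0.02161648,
        1.34990377, -0.08849099]), 'joint_velocities': array([-4.05736773e-04, -5.34902500e-04, -9.97200649e-04, -4.22433834e-06,
        1.12167044e-03, -7.55641793e-04, -1.64307922e-03]), 'tau': array([-2.03128837e-05, -6.25440574e+01,  4.95010579e-02, -3.91603768e+01,
        1.62957399e-02,  9.94862407e-03,  3.03929630e-05]), 'position': array([ 0.16102052, -0.60349595,  0.23049246]), 'ee_rot': array([ 9.91510158e-01,  1.30027162e-01, -1.40995217e-04, -7.23388186e-04]), 'ft_force': array([ 0.81901285, -0.65418462, -0.4694527 ]), 'torque': array([-0.03642231,  0.03593876,  0.01485937]), 'grip_width': 1.0016637650384412}
scene {'camera_matrix': array([[589.92742863,   0.        , 323.7037915 ],
       [  0.        , 589.92742863, 229.58980237],
       [  0.        ,   0.        ,   1.        ]]), 'k1': 0.0526969501399724, 'xyz': array([1.33471014, 0.80461799, 1.13387083]), 'rotation': array([ 0.36761628,  0.84605674, -0.34932373, -0.16437518])}
beaker_big [(array([281., 196.]), 
[... 491 characters left out ...]
5468194],
       [  0.        , 532.83970041, 230.83716951],
       [  0.        ,   0.        ,   1.        ]]), 'k1': 0.014024036842723716, 'xyz': array([0.28943021, 0.0861965 , 1.14699646]), 'rotation': array([ 0.71255199, -0.69498415,  0.0668757 , -0.0692411 ])}
beaker_big [(array([434., 262.]), 0.89)]
beaker_small [(array([361., 249.]), 0.83), (array([336., 161.]), 0.29)]
probe_thick [(array([504., 299.]), 0.82)]
probe_thin [(array([297., 259.]), 0.68)]
spanner [(array([235., 292.]), 0.73), (array([511., 216.]), 0.53)]
drain_tray [(array([358., 177.]), 0.69)]
probe_rack []
tool_tray [(array([142., 299.]), 0.8), (array([234., 206.]), 0.67)]
funnel [(array([333., 160.]), 0.77)]
spatula []
```

View pics/top0.png

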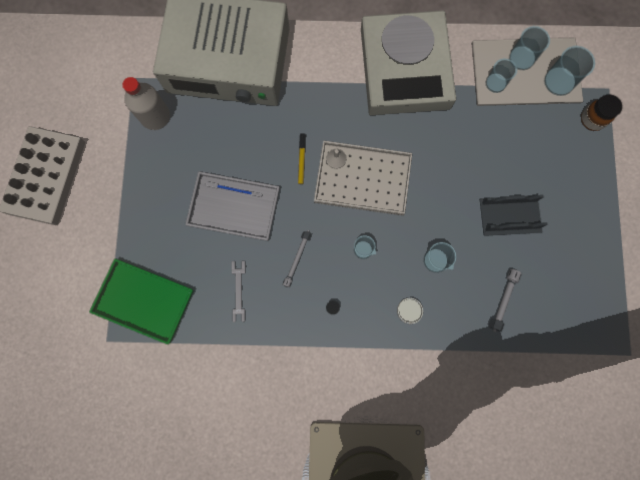

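View pics/scene0.png

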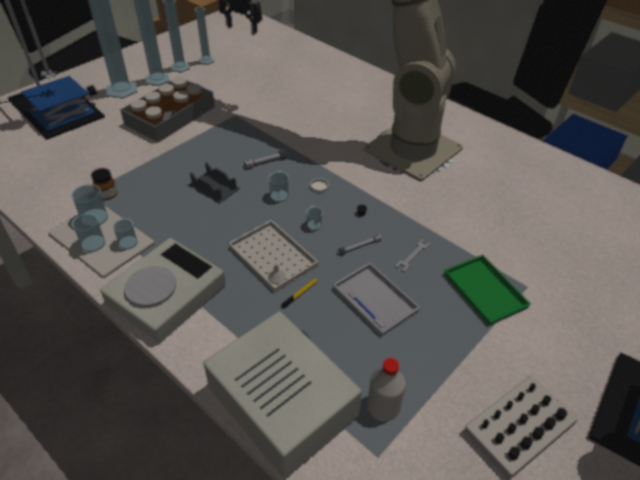

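Top view: drain tray (363,178), funnel (336,158), tool tray (234,206) holding the blue spatula, green look-alike (142,299), rack (512,215), thick probe (508,298), thin probe (297,259), spanner (239,291), big beaker (438,257), small one (365,245). The scene view agrees.

```bash
cat > h.py <<'E'
from workcell import manip, camera, camera_info, workorder, nets
import numpy as np, cv2
from scipy.spatial.transform import Rotation as R
def ray(c,uv):
    i=camera_info(c);K=i["camera_matrix"]
    uv=np.atleast_2d(np.asarray(uv,float)); s=(uv-K[:2,2])/[K[0,0],K[1,1]]
    u=s.copy()
    for _ in range(8): u=s/(1+i["k1"]*(u**2).sum(1,keepdims=True))
    return i["xyz"],np.c_[u,np.ones(len(u))],R.from_quat(i["rotation"])
def onz(c,uv,z):
    o,u,r=ray(c,uv); d=r.apply(u); return o+d*((z-o[2])/d[:,2])[:,None]
def cloud(c,d):
    v,u=np.mgrid[:480,:640]; o,s,r=ray(c,np.c_[u.ravel(),v.ravel()])
    return (o+r.apply(s*d.reshape(-1,1))).reshape(480,640,3)
def project(c,P):
    i=camera_info(c); p=R.from_quat(i["rotation"]).inv().apply(np.atleast_2d(P)-i["xyz"])
    s=p[:,:2]/p[:,2:]; s=s*(1+i["k1"]*(s**2).sum(1,keepdims=True))
    K=i["camera_matrix"]; return s*[K[0,0],K[1,1]]+K[:2,2]
def yawof(q):  # heading of tool x axis in world, deg
    x=R.from_quat(q).apply([1,0,0]); return np.degrees(np.arctan2(x[1],x[0]))
def go(xyz,jaw=None):
    """turn (deg about tool z) so jaws (tool y) lie along heading jaw (deg mod 180), then the shift in turned tool axes (mm)"""
    o=manip.get_obs(); r=R.from_quat(o["ee_rot"]); t=0
    if jaw is not None:
        y=r.apply([0,1,0]); h=np.degrees(np.arctan2(y[1],y[0])); t=-(((jaw-h)+90)%180-90)
    dl=(r*R.from_euler("z",t,degrees=True)).inv().apply(np.array(xyz)-o["position"])
    print("t %.2f turn %.1f shift mm %s | pos %s tilt %.2f j7 %.2f grip %.3f F %s"%(o["clock"],t,np.round(dl*1000,1),np.round(o["position"],4),np.degrees(np.arccos(-r.apply([0,0,1])[2])),o["joint_pos"][6],o["grip_width"],np.round(o["ft_force"],1)))
E
python3 - <<'E'
from h import *
d=np.load("top0.npz"); C=cloud("top",d["d"]); p=d["p"]
for n,uv in dict(bench=(280,320),bench2=(450,150),bigrim=(438,257),dt=(363,178),tt=(234,220),rack=(510,215),spanner=(239,291)).items(): print(n,C[uv[1],uv[0]])
a=p[:,:,::-1][90:350,80:640]; cv2.imwrite("pics/h0.png",cv2.resize(np.clip(C[90:350,180:580,2]*2500+40,0,255).astype(np.uint8),None,fx=2,fy=2))
crops=[(195,255,275,335),(265,220,345,300),(470,255,550,335),(470,175,550,255)]
im=[cv2.resize(np.clip(p[y0:y1,x0:x1,::-1].astype(int)*1.5,0,255).astype(np.uint8),(400,300) if 0 else (300,300),interpolation=cv2.INTER_CUBIC) for x0,y0,x1,y1 in crops]
cv2.imwrite("pics/c0.png",np.vstack([np.hstack(im[:2]),np.hstack(im[2:])]))
E
```

```text
bench [0.31805462 0.18422015 0.00104933]
bench2 [ 0.70667178 -0.1840702  -0.00149408]
bigrim [ 0.46126138 -0.15263693  0.00172916]
dt [0.63519972 0.01186047 0.00169058]
tt [0.53211776 0.29414229 0.0021943 ]
rack [ 0.55768227 -0.31080361  0.00520909]
spanner [0.37657179 0.27337071 0.00852834]
```

View pics/c0.png

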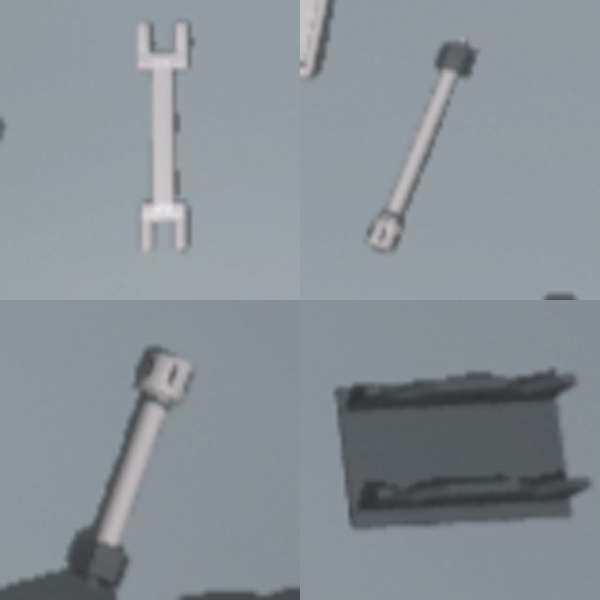

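View pics/h0.png

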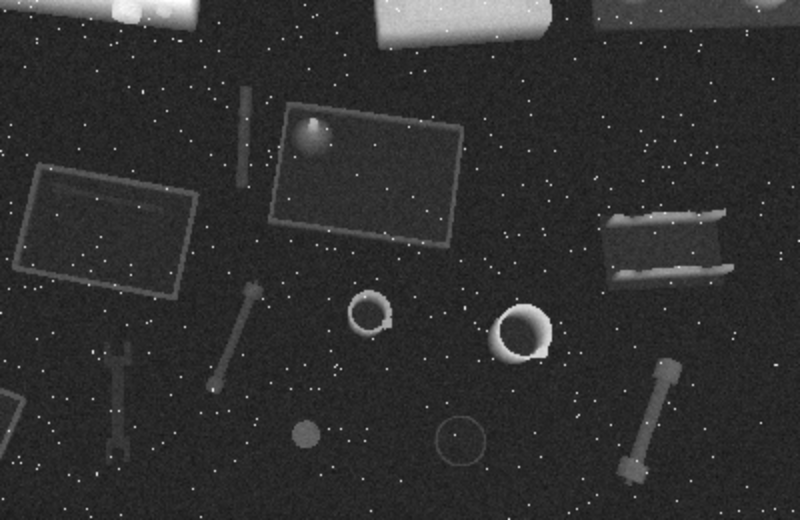

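Depth picture resolves everything, including the glass. Measuring from it.

```bash
cat > meas.py <<'E'
from h import *
def blob(C,box,z0,z1):
    x0,y0,x1,y1=box; Q=C[y0:y1,x0:x1]; m=((Q[...,2]>z0)&(Q[...,2]<z1)).astype(np.uint8)
    n,l,s,_=cv2.connectedComponentsWithStats(m); k=1+np.argmax(s[1:,4]); return Q[l==k]
def circ(P):
    A=np.c_[2*P[:,:2],np.ones(len(P))]; b=(P[:,:2]**2).sum(1); c=np.linalg.lstsq(A,b,rcond=None)[0]
    return c[:2],np.sqrt(c[2]+c[0]**2+c[1]**2)
def bar(P):
    rc=cv2.minAreaRect((P[:,:2]*1000).astype(np.float32)); c,(w,h),a=rc
    if w<h: w,h,a=h,w,a+90
    return np.round(c,1),np.round((w,h),1),round(((a+90)%180)-90,1),"zmax %.3f"%np.percentile(P[:,2],98)
E
python3 - <<'E'
from meas import *
C=cloud("top",np.load("top0.npz")["d"])
C[...,2]-=0.000
b=blob(C,(415,235,465,285),.055,.09);print("big",circ(b),b[:,2].max())
b=blob(C,(345,225,385,265),.042,.07);print("small",circ(b),b[:,2].max())
for n,bx,z in [("thick",(480,255,535,340),.006),("thin",(275,220,320,295),.0055),("spanner",(225,255,255,330),.004),("drain",(300,130,420,225),.012),("tool",(180,165,285,245),.010),("racktop",(470,175,560,220),.03),("rackbot",(470,220,560,245),.03),("rackall",(470,175,560,245),.004)]:
    P=blob(C,bx,z,.05); print(n,bar(P))
    if n in("thick","thin","spanner"):
        c,_,a,_=bar(P); u=np.array([np.cos(np.radians(a)),np.sin(np.radians(a))]); q=P[:,:2]*1000-c; s=q@u; t=q@[-u[1],u[0]]
        for k in range(-80,80,10):
            m=(s>=k)&(s<k+10)
            if m.sum()>2: print("  ",k,m.sum(),np.round([t[m].min(),t[m].max(),P[m,2].max()*1000],1))
P=blob(C,(320,140,355,175),.012,.07); print("funnel",P[:,:2].min(0),P[:,:2].max(0),P[np.argmax(P[:,2])])
E
```

```text
big (array([ 0.45424472, -0.14631878]), np.float64(0.026354704763117052)) 0.0743118393436335
small (array([0.47383737, 0.01017393]), np.float64(0.02063389062641084)) 0.05597140514371901
thick (array([ 370. , -289.1]), array([140.1,  30.9]), -22.3, 'zmax 0.027')
   -70 50 [-13.9  15.   27.4]
   -60 70 [-15.1  15.4  30.5]
   -50 48 [-15.4  14.7  28.6]
   -40 36 [-5.8  7.3 22.6]
   -30 32 [-5.1  8.2 21.8]
   -20 33 [-4.9  7.6 23.8]
   -10 34 [-5.1  8.2 22.4]
   0 31 [-4.9  8.1 24.7]
   10 33 [-4.   8.6 22.2]
   20 33 [-10.2   8.3  23.3]
   30 34 [-5.1  8.4 22.5]
   40 52 [-11.2  15.5  29.4]
   50 60 [-10.   15.1  30.5]
   60 51 [-9.  14.2 28.4]
thin (array([451.3, 153.6]), array([129.2,  20.9]), -20.9, 'zmax 0.019')
   -70 15 [-9.3  4.6 18. ]
   -60 39 [-10.5   6.8  18.8]
   -50 27 [-10.4   5.5  17. ]
   -40 22 [-6.5  3.4 17.2]
   -30 22 [-6.1  2.7 17.9]
   -20 21 [-6.4  3.5 15.7]
   -10 21 [-5.9  3.9 17.5]
   0 23 [-5.9  4.  16.1]
   10 20 [-5.6  4.  20.1]
   20 21 [-5.6  3.6 15.9]
   30 21 [-5.3  4.5 16. ]
   40 33 [-9.2 10.4 19.6]
   50 42 [-10.5   9.8  23.7]
   60 7 [-6.5  5.2 15.2]
[... 230 characters left out ...]
8 [-5.6  5.7  9.5]
   -10 21 [-5.3  5.9 11. ]
   0 26 [-5.1  7.8 10.1]
   10 25 [-5.7  5.8  9.3]
   20 26 [-5.5  5.5  9.5]
   30 21 [-5.6 14.2 10.5]
   40 58 [-14.2  14.1  11.7]
   50 25 [-14.   14.2  13. ]
   60 10 [-12.6  13.9  10.8]
drain (array([635. ,  12.7]), array([200. , 142.2]), 82.9, 'zmax 0.023')
tool (array([563. , 296.6]), array([183.7, 125. ]), 80.4, 'zmax 0.023')
racktop (array([ 588.3, -308.5]), array([62.3,  6.7]), -84.5, 'zmax 0.048')
rackbot (array([ 528.3, -312.7]), array([67. ,  6.8]), -85.4, 'zmax 0.047')
rackall (array([ 560.4, -317.9]), array([141. ,  87.4]), -85.4, 'zmax 0.045')
funnel [0.65724802 0.05320081] [0.6971461  0.09128488] [0.67912057 0.07628501 0.05795897]
```

```bash
python3 - <<'E'
from meas import *
C=cloud("top",np.load("top0.npz")["d"])
Q=C[175:250,470:560].reshape(-1,3)
for a in (4.6,):
    u=np.array([np.cos(np.radians(a)),np.sin(np.radians(a))]); v=np.array([-u[1],u[0]])
    q=(Q[:,:2]-[.560,-.316])*1000; s=q@u;t=q@v;z=Q[:,2]*1000
    for nm,lo,hi in(("x+",20,40),("x-",-40,-20)):
        m=(s>lo)&(s<hi)&(z>20)
        print(nm,m.sum(),"x mean",s[m].mean().round(1), np.percentile(s[m],[5,95]).round(1))
        print([(k,round(float(np.percentile(z[m&(t>=k)&(t<k+4)],90)),0),round(float(np.median(s[m&(t>=k)&(t<k+4)])),1)) for k in range(-76,76,4) if (m&(t>=k)&(t<k+4)).sum()>0])
    m=(z>4)&(z<13)&(abs(s)<20); print("base y",np.percentile(t[m],[.5,2,98,99.5]))
    m=(z>4.5)&(z<13)&(abs(t)<50); print("base x",np.percentile(s[m],[.5,2,98,99.5]))
p=np.load("top0.npz")["p"]
cv2.imwrite("pics/r0.png",cv2.resize(np.clip(p[180:245,475:555,::-1].astype(int)*2,0,255).astype(np.uint8),None,fx=9,fy=9,interpolation=cv2.INTER_CUBIC))
p,_=camera("scene");cv2.imwrite("pics/r1.png",cv2.resize(np.clip(p[150:210,175:255,::-1].astype(int)*2,0,255).astype(np.uint8),None,fx=9,fy=9,interpolation=cv2.INTER_CUBIC))
E
```

```text
x+ 272 x mean 27.9 [25.7 31.6]
[(-56, 44.0, 28.1), (-52, 42.0, 26.1), (-48, 42.0, 27.1), (-44, 41.0, 27.2), (-40, 36.0, 27.7), (-36, 33.0, 28.5), (-32, 30.0, 27.7), (-28, 35.0, 26.2), (-24, 37.0, 26.8), (-20, 42.0, 26.5), (-16, 44.0, 26.9), (-12, 44.0, 28.0), (-8, 43.0, 26.5), (-4, 48.0, 26.8), (0, 44.0, 26.9), (4, 43.0, 26.8), (8, 46.0, 26.4), (12, 46.0, 27.1), (16, 45.0, 26.6), (20, 46.0, 27.8), (24, 43.0, 26.7), (28, 39.0, 27.6), (32, 34.0, 27.7), (36, 30.0, 28.7), (40, 31.0, 27.3), (44, 34.0, 26.4), (48, 38.0, 27.4), (52, 41.0, 26.4), (56, 45.0, 27.6), (60, 44.0, 28.4), (64, 31.0, 27.6)]
x- 252 x mean -31.8 [-34.1 -28.2]
[(-56, 44.0, -33.2), (-52, 45.0, -32.6), (-48, 44.0, -30.6), (-44, 40.0, -32.8), (-40, 36.0, -30.7), (-36, 33.0, -32.5), (-32, 30.0, -31.3), (-28, 33.0, -32.5), (-24, 38.0, -31.3), (-20, 44.0, -33.6), (-16, 45.0, -33.1), (-12, 46.0, -33.4), (-8, 46.0, -33.0), (-4, 46.0, -32.3), (0, 45.0, -32.2), (4, 46.0, -32.1), (8, 43.0, -33.3), (12, 46.0, -31.6), (16, 46.0, -33.3), (20, 46.0, -31.8), (24, 44.0, -32.5), (28, 41.0, -32.0), (32, 39.0, -32.7), (36, 33.0, -31.1), (40, 30.0, -32.9), (44, 31.0, -29.6), (48, 37.0, -33.7), (52, 43.0, -33.5), (56, 46.0, -32.7), (60, 46.0, -31.7), (64, 44.0, -33.1)]
base y [-84.31350349 -57.22885772  66.35364471  73.83601668]
base x [-60.86784301 -42.50220073  47.97506685  72.04756886]
```

View pics/r0.png

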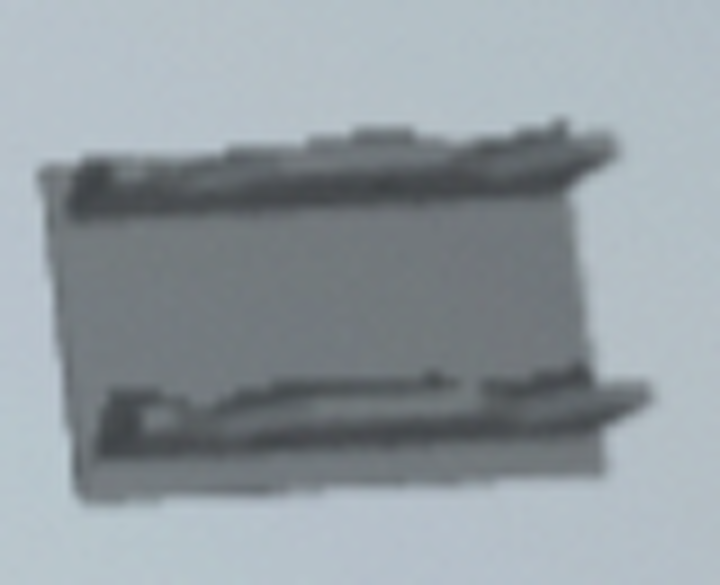

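View pics/r1.png

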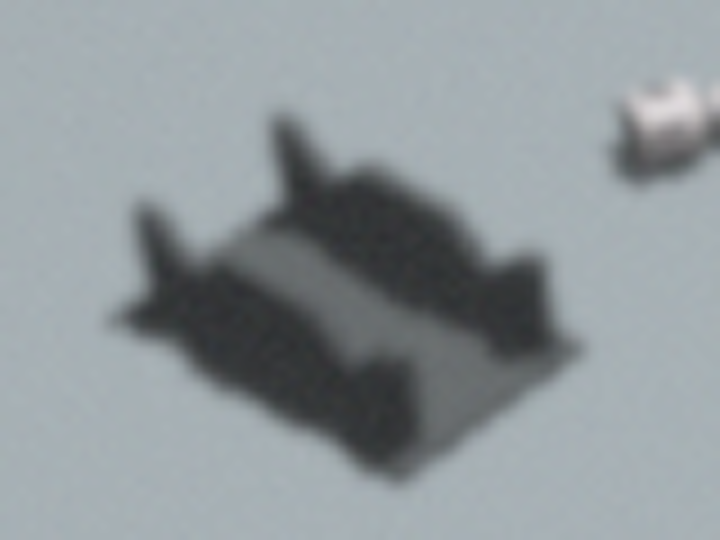

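Rack notches come out at about (0.555,-0.277) and (0.561,-0.349), heading 4.6°. All sizes agree with those given. Going above the big beaker, with the jaws clear of its spout.

```bash
python3 -c "
from h import *
go([.4542,-.1463,.15],165)"
```

```text
t 1.15 turn -60.1 shift mm [517.8 164.6  81.3] | pos [ 0.1612 -0.6039  0.2313] tilt 0.00 j7 -0.09 grip 0.997 F [-0.4  0.8  0.5]
```

{"name": "apply_moves", "arguments": {"commands": [[0, 0, 0, -7, -1], [0, 0, 0, -7, -1], [0, 0, 0, -7, -1], [0, 0, 0, -7, -1], [0, 0, 0, -7, -1]], "squeeze": 25}}

```text
clock: 1.57
position: [0.1613, -0.6038, 0.2314]
ee_rot: [0.904, 0.428, -0.0, 0.0]
ft_force: [-0.3, 1.1, 0.1]
grip_width: 0.999
```

{"name": "apply_moves", "arguments": {"commands": [[0, 0, 0, -7, -1], [0, 0, 0, -7, -1], [0, 0, 0, -7, -1], [0, 0, 0, -4, -1], [0, 0, 0, 0, -1]]}}

```text
clock: 1.98
position: [0.1612, -0.6039, 0.2314]
ee_rot: [0.784, 0.621, -0.0, 0.0]
ft_force: [0.5, 0.3, -0.2]
grip_width: 0.997
```

{"name": "apply_moves", "arguments": {"commands": [[0.035, 0.011, 0, 0, -1], [0.035, 0.011, 0, 0, -1], [0.035, 0.011, 0, 0, -1], [0.035, 0.011, 0, 0, -1], [0.035, 0.011, 0, 0, -1]]}}

```text
clock: 2.4
position: [0.252, -0.4473, 0.2289]
ee_rot: [0.793, 0.61, -0.001, -0.001]
ft_force: [1.4, -0.7, -0.3]
grip_width: 1.002
```

```bash
python3 -c "
from h import *
go([.4542,-.1463,.15],165)"
```

```text
t 2.40 turn 0.1 shift mm [343.2 117.6  78.1] | pos [ 0.252  -0.4473  0.2289] tilt 0.16 j7 0.68 grip 1.002 F [ 1.4 -0.7 -0.3]
```

{"name": "apply_moves", "arguments": {"commands": [[0.037, 0.012, 0.008, 0, -1], [0.037, 0.012, 0.008, 0, -1], [0.037, 0.012, 0.008, 0, -1], [0.037, 0.012, 0.008, 0, -1], [0.037, 0.012, 0.008, 0, -1]]}}

```text
clock: 2.82
position: [0.362, -0.2779, 0.1897]
ee_rot: [0.798, 0.602, -0.002, 0.003]
ft_force: [1.5, -1.0, 0.2]
grip_width: 1.001
```

{"name": "apply_moves", "arguments": {"commands": [[0.036, 0.012, 0.008, 0, -1], [0.036, 0.012, 0.008, 0, -1], [0.036, 0.012, 0.008, 0, -1], [0.036, 0.012, 0.008, 0, -1], [0, 0, 0, 0, -1]]}}

```text
clock: 3.23
position: [0.4543, -0.1392, 0.1563]
ee_rot: [0.801, 0.599, -0.0, 0.005]
ft_force: [-0.4, 0.2, -0.5]
grip_width: 0.999
```

```bash
python3 -c "
from h import *
go([.4542,-.1463,.016],165)"
```

```text
t 3.23 turn -1.4 shift mm [ -5.9   0.7 140.4] | pos [ 0.4543 -0.1392  0.1563] tilt 0.56 j7 -0.15 grip 0.999 F [-0.4  0.2 -0.5]
```

{"name": "apply_moves", "arguments": {"commands": [[-0.006, 0.001, 0.02, -1.4, -1], [0, 0, 0.03, 0, -1], [0, 0, 0.03, 0, -1], [0, 0, 0.02, 0, -1], [0, 0, 0, 0, -1]]}}

```text
clock: 3.65
position: [0.458, -0.1429, 0.0548]
ee_rot: [0.795, 0.606, 0.001, 0.007]
ft_force: [-0.1, 0.6, -0.8]
grip_width: 1.001
```

```bash
python3 -c "
from h import *
go([.4542,-.1463,.016],165)
p,d=camera('top');C=cloud('top',d)
from meas import *
b=blob(C,(415,235,465,285),.055,.09);print(circ(b))
cv2.imwrite('pics/g1.png',cv2.resize(p[200:310,380:490,::-1],None,fx=5,fy=5,interpolation=cv2.INTER_CUBIC))"
```

```text
t 3.65 turn -0.3 shift mm [-4.  -3.3 38.8] | pos [ 0.458  -0.1429  0.0548] tilt 0.85 j7 -0.23 grip 1.001 F [-0.1  0.6 -0.8]
(array([ 0.45443435, -0.1424918 ]), np.float64(0.023232520755056593))
```

View pics/g1.png

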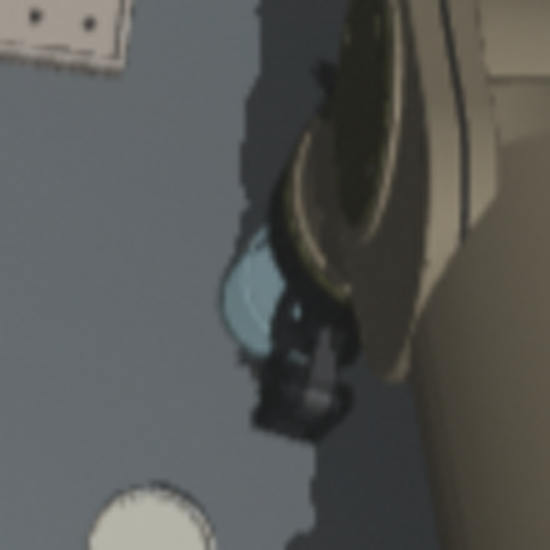

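Beaker is between the fingers (the arm hides half of it). Descend and close.

{"name": "apply_moves", "arguments": {"commands": [[-0.004, -0.003, 0.012, 0, -1], [0, 0, 0.015, 0, -1], [0, 0, 0.01, 0, -1], [0, 0, 0, 0, -1]]}}

```text
clock: 4.03
position: [0.4587, -0.1481, 0.0238]
ee_rot: [0.797, 0.604, 0.003, 0.011]
ft_force: [0.4, -0.3, -1.0]
grip_width: 1.001
```

```bash
python3 -c "
from h import *
go([.4542,-.1463,.016],165)"
```

```text
t 4.03 turn -0.7 shift mm [ 0.7 -4.9  7.7] | pos [ 0.4587 -0.1481  0.0238] tilt 1.30 j7 -0.26 grip 1.001 F [ 0.4 -0.3 -1. ]
```

{"name": "apply_moves", "arguments": {"commands": [[0, -0.0045, 0.003, -0.5, -1], [0, 0, 0.003, 0, -1], [0, 0, 0.002, 0, -0.3], [0, 0, 0, 0, -0.2], [0, 0, 0, 0, -0.2]]}}

```text
clock: 4.45
position: [0.4561, -0.1476, 0.0192]
ee_rot: [0.794, 0.607, 0.004, 0.013]
ft_force: [-4.0, 0.8, 3.8]
grip_width: 0.672
```

```bash
python3 -c "
from h import *
go([.4542,-.1463,.016],165)"
```

```text
t 4.45 turn -0.2 shift mm [ 0.8 -2.3  3.1] | pos [ 0.4561 -0.1476  0.0192] tilt 1.55 j7 -0.26 grip 0.672 F [-4.   0.8  3.8]
```

{"name": "apply_moves", "arguments": {"commands": [[0, 0, 0, 0, 0], [0, 0, 0, 0, 0.2], [0, 0, 0, 0, 0.2], [0, 0, 0, 0, 0.2]]}}

```text
clock: 4.78
position: [0.4566, -0.1477, 0.02]
ee_rot: [0.794, 0.607, 0.004, 0.013]
ft_force: [0.3, -0.4, 0.2]
grip_width: 0.667
```

```bash
python3 -c "
from h import *
go([.4542,-.1463,.016],165)
p,d=camera('scene')
cv2.imwrite('pics/g2.png',cv2.resize(p[130:240,230:340,::-1],None,fx=5,fy=5,interpolation=cv2.INTER_CUBIC))"
```

```text
t 4.78 turn -0.2 shift mm [ 0.8 -2.8  3.9] | pos [ 0.4566 -0.1477  0.02  ] tilt 1.62 j7 -0.26 grip 0.667 F [ 0.3 -0.4  0.2]
```

View pics/g2.png

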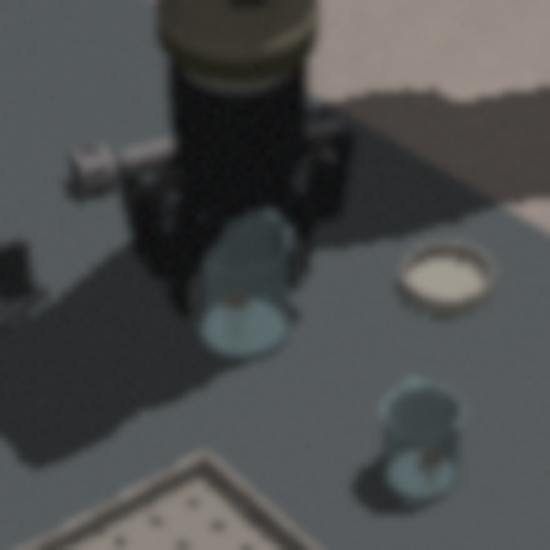

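Held upright between the pads (240,280). Lifting.

{"name": "apply_moves", "arguments": {"commands": [[0, 0, -0.01, 0, 0.2], [0, 0, -0.02, 0, 0.2], [0, 0, -0.03, 0, 0.2], [0, 0, -0.03, 0, 0.2], [0, 0, 0, 0, 0.2]], "squeeze": 30}}

```text
clock: 5.25
position: [0.4532, -0.1446, 0.1142]
ee_rot: [0.794, 0.608, 0.004, 0.011]
ft_force: [0.6, 0.3, -0.4]
grip_width: 0.671
```

```bash
python3 -c "
from h import *
go([.6229,-.0442,.09],165)"
```

```text
t 5.25 turn -0.1 shift mm [141.1 137.4  26.3] | pos [ 0.4532 -0.1446  0.1142] tilt 1.31 j7 -0.15 grip 0.671 F [ 0.6  0.3 -0.4]
```

{"name": "apply_moves", "arguments": {"commands": [[0.015, 0.015, 0, 0, 0.2], [0.022, 0.021, 0, 0, 0.2], [0.022, 0.021, 0, 0, 0.2], [0.022, 0.021, 0, 0, 0.2], [0.022, 0.021, 0, 0, 0.2]]}}

```text
clock: 5.67
position: [0.5772, -0.0761, 0.1207]
ee_rot: [0.798, 0.603, 0.003, 0.015]
ft_force: [0.4, -0.5, -1.3]
grip_width: 0.673
```

{"name": "apply_moves", "arguments": {"commands": [[0.022, 0.021, 0, 0, 0.2], [0.015, 0.015, 0, 0, 0.2], [0, 0, 0, 0, 0.2]]}}

```text
clock: 5.92
position: [0.6273, -0.0441, 0.122]
ee_rot: [0.796, 0.604, 0.005, 0.014]
ft_force: [-0.2, 0.3, -0.8]
grip_width: 0.669
```

```bash
python3 -c "
from h import *
go([.6229,-.0442,.025],165)"
```

```text
t 5.92 turn -0.6 shift mm [-0.2 -7.  96.9] | pos [ 0.6273 -0.0441  0.122 ] tilt 1.72 j7 -0.52 grip 0.669 F [-0.2  0.3 -0.8]
```

{"name": "apply_moves", "arguments": {"commands": [[0, -0.004, 0.02, 0, 0.2], [0, 0, 0.025, 0, 0.2], [0, 0, 0.02, 0, 0.2], [0, 0, 0.015, 0, 0.2], [0, 0, 0, 0, 0.2]]}}

```text
clock: 6.33
position: [0.6266, -0.0428, 0.0414]
ee_rot: [0.796, 0.605, 0.006, 0.014]
ft_force: [-1.4, 0.3, -0.3]
grip_width: 0.666
```

```bash
python3 -c "
from h import *
go([.6229,-.0442,.0245],165)"
```

```text
t 6.33 turn -0.5 shift mm [-2.1 -3.7 16.8] | pos [ 0.6266 -0.0428  0.0414] tilt 1.80 j7 -0.56 grip 0.666 F [-1.4  0.3 -0.3]
```

{"name": "apply_moves", "arguments": {"commands": [[-0.001, -0.003, 0.005, 0, 0.2], [0, 0, 0.005, 0, 0.2], [0, 0, 0.004, 0, 0.2], [0, 0, 0.002, 0, 0.2], [0, 0, 0, 0, 0.2]]}}

```text
clock: 6.75
position: [0.6241, -0.0445, 0.0273]
ee_rot: [0.796, 0.605, 0.007, 0.015]
ft_force: [-0.4, -0.2, -0.5]
grip_width: 0.677
```

```bash
python3 -c "
from h import *
go([.6229,-.0442,.0245],165)"
```

```text
t 6.75 turn -0.5 shift mm [ 0.  -1.3  2.7] | pos [ 0.6241 -0.0445  0.0273] tilt 1.94 j7 -0.57 grip 0.677 F [-0.4 -0.2 -0.5]
```

{"name": "apply_moves", "arguments": {"commands": [[0, 0, 0.0015, 0, 0.2], [0, 0, 0.0015, 0, 0.2], [0, 0, 0, 0, 0.2]]}}

```text
clock: 7.0
position: [0.6251, -0.0447, 0.0254]
ee_rot: [0.796, 0.605, 0.008, 0.016]
ft_force: [-0.3, 0.1, -1.3]
grip_width: 0.67
```

{"name": "apply_moves", "arguments": {"commands": [[0, 0, 0.001, 0, 0.2], [0, 0, 0, 0, 0.2]]}}

```text
clock: 7.17
position: [0.6254, -0.0446, 0.0247]
ee_rot: [0.796, 0.605, 0.008, 0.016]
ft_force: [0.4, 0.3, -1.4]
grip_width: 0.672
```

{"name": "apply_moves", "arguments": {"commands": [[0, 0, 0.0015, 0, 0.2], [0, 0, 0, 0, 0.2]]}}

```text
clock: 7.33
position: [0.6258, -0.0445, 0.0236]
ee_rot: [0.796, 0.605, 0.008, 0.017]
ft_force: [0.3, -0.7, -0.3]
grip_width: 0.672
```

{"name": "apply_moves", "arguments": {"commands": [[0, 0, 0.001, 0, 0.2], [0, 0, 0, 0, 0.2]]}}

```text
clock: 7.5
position: [0.6262, -0.0443, 0.0237]
ee_rot: [0.796, 0.605, 0.008, 0.017]
ft_force: [-0.6, -0.3, 0.1]
grip_width: 0.669
```

{"name": "apply_moves", "arguments": {"commands": [[0, 0, 0, 0, -0.4], [0, 0, 0, 0, -0.5], [0, 0, 0, 0, -0.6], [0, 0, 0, 0, -0.8], [0, 0, 0, 0, -0.8]]}}

```text
clock: 7.92
position: [0.6263, -0.0443, 0.0235]
ee_rot: [0.796, 0.605, 0.008, 0.017]
ft_force: [-0.2, -0.0, 0.3]
grip_width: 0.902
```

{"name": "apply_moves", "arguments": {"commands": [[0, 0, -0.015, 0, -0.8], [0, 0, -0.025, 0, -1], [0, 0, -0.035, 0, -1], [0, 0, -0.035, 0, -1], [0, 0, 0, 0, -1]]}}

```text
clock: 8.33
position: [0.6207, -0.0416, 0.1392]
ee_rot: [0.796, 0.606, 0.007, 0.015]
ft_force: [0.7, 0.2, 1.6]
grip_width: 0.999
```

```bash
python3 -c "
from h import *
go([.4738,.0102,.13],165)"
```

```text
t 8.33 turn -0.5 shift mm [  12.  -155.6    4.1] | pos [ 0.6207 -0.0416  0.1392] tilt 1.89 j7 -0.51 grip 0.999 F [0.7 0.2 1.6]
```

{"name": "apply_moves", "arguments": {"commands": [[0.003, -0.035, 0, 0, -1], [0.003, -0.035, 0, 0, -1], [0.003, -0.035, 0, 0, -1], [0.003, -0.035, 0, 0, -1], [0, -0.015, 0, 0, -1]]}}

```text
clock: 8.75
position: [0.4739, 0.0131, 0.1383]
ee_rot: [0.797, 0.604, 0.01, 0.017]
ft_force: [0.7, -0.5, -0.6]
grip_width: 0.998
```

```bash
python3 -c "
from meas import *
go([.4738,.0102,.014],165)
p,d=camera('top');C=cloud('top',d)
b=blob(C,(330,150,440,225),.06,.085);print('big',circ(b),b[:,2].max())
cv2.imwrite('pics/g3.png',cv2.resize(p[130:290,300:460,::-1],None,fx=3.5,fy=3.5,interpolation=cv2.INTER_CUBIC))"
```

```text
t 8.75 turn -0.6 shift mm [ -2.2  -4.4 124.2] | pos [0.4739 0.0131 0.1383] tilt 2.32 j7 -0.49 grip 0.998 F [ 0.7 -0.5 -0.6]
big (array([ 0.64136814, -0.03970632]), np.float64(0.012846794482558778)) 0.07526001977948438
```

View pics/g3.png

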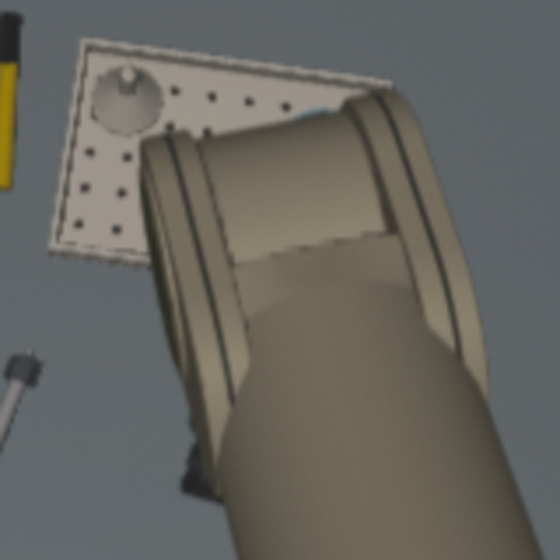

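```bash
sed -i 's/    print("t %.2f/    print("tiltvec deg",np.degrees(r.apply([0,0,1])[:2]).round(2)); print("t %.2f/' h.py; python3 -c "
from h import *
go([.4738,.0102,.014],165)"
```

```text
tiltvec deg [ 2.13 -0.9 ]
t 8.80 turn -0.6 shift mm [ -2.1  -3.3 124.4] | pos [0.4729 0.0133 0.1384] tilt 2.31 j7 -0.49 grip 1.000 F [ 0.8  1.6 -0.2]
```

{"name": "apply_moves", "arguments": {"commands": [[0, 0, 0, 0, -1], [0, 0, 0, 0, -1], [0, 0, 0, 0, -1], [0, 0, 0, 0, -1], [0, 0, 0, 0, -1]]}}

```text
clock: 9.22
position: [0.4745, 0.0132, 0.1415]
ee_rot: [0.796, 0.605, 0.011, 0.02]
ft_force: [0.2, 0.3, 1.8]
grip_width: 1.002
```

```bash
python3 -c "
from h import *
go([.4738,.0102,.014],165)"
```

```text
tiltvec deg [ 2.39 -1.04]
t 9.22 turn -0.5 shift mm [ -2.2  -5.6 127.4] | pos [0.4745 0.0132 0.1415] tilt 2.61 j7 -0.49 grip 1.002 F [0.2 0.3 1.8]
```

{"name": "apply_moves", "arguments": {"commands": [[0, 0, -0.04, 0, -1], [0, 0, -0.04, 0, -1], [0, 0, -0.04, 0, -1], [0, 0, 0, 0, -1]]}}

```text
clock: 9.55
position: [0.4692, 0.0153, 0.264]
ee_rot: [0.796, 0.605, 0.01, 0.016]
ft_force: [1.2, -0.5, -0.1]
grip_width: 0.997
```

```bash
python3 -c "
from h import *
go([.4738,.0102,.014],165)"
```

```text
tiltvec deg [ 2.   -0.71]
t 9.55 turn -0.5 shift mm [ -3.   -3.5 250.1] | pos [0.4692 0.0153 0.264 ] tilt 2.13 j7 -0.39 grip 0.997 F [ 1.2 -0.5 -0.1]
```

{"name": "apply_moves", "arguments": {"commands": [[0, 0, 0, 0, -1], [0, 0, 0, 0, -1], [0, 0, 0, 0, -1], [0, 0, 0, 0, -1], [0, 0, 0, 0, -1]]}}

```text
clock: 9.97
position: [0.4705, 0.0148, 0.2637]
ee_rot: [0.796, 0.605, 0.011, 0.015]
ft_force: [0.9, 0.4, 0.6]
grip_width: 1.003
```

```bash
python3 -c "
from h import *
go([.4738,.0102,.014],165); print(manip.get_obs()['joint_pos'],manip.get_obs()['tau'])"
```

```text
tiltvec deg [ 2.02 -0.62]
t 9.97 turn -0.6 shift mm [ -3.3  -4.8 249.7] | pos [0.4705 0.0148 0.2637] tilt 2.11 j7 -0.39 grip 1.003 F [0.9 0.4 0.6]
[ 6.80222874e-01 -2.06942490e-02 -7.94900841e-01  1.79180324e+00
 -6.83374201e-06  1.33056845e+00 -3.86240648e-01] [-1.82987424e-03 -2.86424071e+01  5.37768323e-01 -3.97826636e+01
  9.00548534e-02 -1.78734572e-01  1.72178130e-03]
```

{"name": "apply_moves", "arguments": {"commands": [[-0.003, 0, 0.04, 0, -1], [0, 0, 0.04, 0, -1], [0, 0, 0.04, 0, -1], [0, 0, 0.04, 0, -1], [0, 0, 0.03, 0, -1]]}}

```text
clock: 10.38
position: [0.4802, 0.0101, 0.071]
ee_rot: [0.796, 0.605, 0.015, 0.018]
ft_force: [-0.3, -1.2, 0.1]
grip_width: 0.999
```

```bash
python3 -c "
from h import *
go([.4738,.0102,.014],165)"
```

```text
tiltvec deg [ 2.6  -0.66]
t 10.38 turn -0.5 shift mm [-1.6 -8.9 56.7] | pos [0.4802 0.0101 0.071 ] tilt 2.68 j7 -0.57 grip 0.999 F [-0.3 -1.2  0.1]
```

{"name": "apply_moves", "arguments": {"commands": [[-0.001, -0.009, 0.02, 0, -1], [0, -0.001, 0.02, 0, -1], [0, 0, 0.016, 0, -0.6], [0, 0, 0, 0, -0.2], [0, 0, 0, 0, 0.0]], "squeeze": 25}}

```text
clock: 10.8
position: [0.4637, 0.0126, 0.0017]
ee_rot: [0.795, 0.606, 0.009, 0.011]
ft_force: [0.3, -0.5, 0.4]
grip_width: 0.604
```

{"name": "apply_moves", "arguments": {"commands": [[0, 0, 0, 0, 0.1], [0, 0, 0, 0, 0.3], [0, 0, 0, 0, 0.4]]}}

```text
clock: 11.05
position: [0.4645, 0.0127, 0.0034]
ee_rot: [0.795, 0.606, 0.009, 0.011]
ft_force: [0.1, -0.0, -1.2]
grip_width: 0.505
```

```bash
python3 -c "
from h import *
go([.4738,.0102,.014],165)"
```

```text
tiltvec deg [ 1.63 -0.34]
t 11.05 turn -0.4 shift mm [ -0.    9.9 -10.3] | pos [0.4645 0.0127 0.0034] tilt 1.66 j7 -0.66 grip 0.505 F [ 0.1 -0.  -1.2]
```

```bash
python3 -c "
from h import *
p,d=camera('scene')
cv2.imwrite('pics/g4.png',cv2.resize(p[130:290,230:390,::-1],None,fx=3.5,fy=3.5,interpolation=cv2.INTER_CUBIC))"
```

```text
(no output)
```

View pics/g4.png

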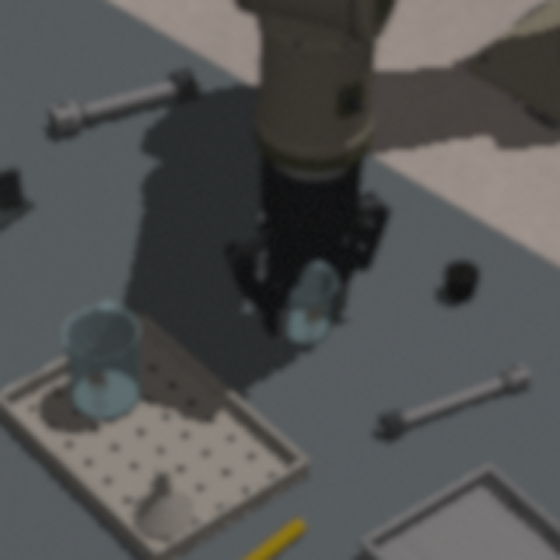

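Big beaker stands in the tray, small one held upright at its new grip. Lift and carry.

{"name": "apply_moves", "arguments": {"commands": [[0, 0, -0.015, 0, 0.4], [0, 0, -0.025, 0, 0.4], [0, 0, -0.025, 0, 0.4], [0, 0, -0.025, 0, 0.4], [0, 0, 0, 0, 0.4]], "squeeze": 30}}

```text
clock: 11.52
position: [0.4623, 0.0137, 0.0993]
ee_rot: [0.795, 0.606, 0.01, 0.012]
ft_force: [2.4, 0.0, -0.3]
grip_width: 0.508
```

```bash
python3 -c "
from h import *
go([.6246,.0261,.095],165)"
```

```text
tiltvec deg [ 1.73 -0.36]
t 11.52 turn -0.3 shift mm [ 53.9 153.4   9.1] | pos [0.4623 0.0137 0.0993] tilt 1.77 j7 -0.51 grip 0.508 F [ 2.4  0.  -0.3]
```

{"name": "apply_moves", "arguments": {"commands": [[0.006, 0.015, 0, 0, 0.4], [0.009, 0.025, 0, 0, 0.4], [0.009, 0.025, 0, 0, 0.4], [0.009, 0.025, 0, 0, 0.4], [0.009, 0.025, 0, 0, 0.4]]}}

```text
clock: 11.93
position: [0.5871, 0.0207, 0.1073]
ee_rot: [0.796, 0.605, 0.01, 0.018]
ft_force: [0.7, -0.0, -0.0]
grip_width: 0.507
```

{"name": "apply_moves", "arguments": {"commands": [[0.008, 0.022, 0, 0, 0.4], [0.004, 0.01, 0, 0, 0.4], [0, 0, 0, 0, 0.4]]}}

```text
clock: 12.18
position: [0.6271, 0.0237, 0.1085]
ee_rot: [0.797, 0.604, 0.011, 0.018]
ft_force: [-1.1, 0.6, 0.4]
grip_width: 0.506
```

```bash
python3 -c "
from h import *
go([.6246,.0261,.0085],165)"
```

```text
tiltvec deg [ 2.3  -0.86]
t 12.18 turn -0.7 shift mm [ 2.  -7.3 99.7] | pos [0.6271 0.0237 0.1085] tilt 2.46 j7 -0.66 grip 0.506 F [-1.1  0.6  0.4]
```

{"name": "apply_moves", "arguments": {"commands": [[0.002, -0.005, 0.02, 0, 0.4], [0, 0, 0.025, 0, 0.4], [0, 0, 0.02, 0, 0.4], [0, 0, 0.01, 0, 0.4], [0, 0, 0, 0, 0.4]]}}

```text
clock: 12.6
position: [0.6257, 0.0261, 0.0323]
ee_rot: [0.797, 0.604, 0.013, 0.019]
ft_force: [-1.1, 0.6, 0.4]
grip_width: 0.505
```

```bash
python3 -c "
from h import *
go([.6246,.0261,.0085],165)"
```

```text
tiltvec deg [ 2.51 -0.86]
t 12.60 turn -0.7 shift mm [-0.2 -2.2 23.7] | pos [0.6257 0.0261 0.0323] tilt 2.66 j7 -0.71 grip 0.505 F [-1.1  0.6  0.4]
```

{"name": "apply_moves", "arguments": {"commands": [[0, -0.002, 0.007, 0, 0.4], [0, 0, 0.007, 0, 0.4], [0, 0, 0.005, 0, 0.4], [0, 0, 0, 0, 0.4]]}}

```text
clock: 12.93
position: [0.6249, 0.0261, 0.0144]
ee_rot: [0.797, 0.604, 0.014, 0.02]
ft_force: [-0.1, -0.7, -0.5]
grip_width: 0.509
```

{"name": "apply_moves", "arguments": {"commands": [[0, 0, 0.002, 0, 0.4], [0, 0, 0.002, 0, 0.4], [0, 0, 0, 0, 0.4]]}}

```text
clock: 13.18
position: [0.626, 0.026, 0.0113]
ee_rot: [0.797, 0.604, 0.015, 0.021]
ft_force: [0.2, 0.3, 0.1]
grip_width: 0.506
```

```bash
python3 -c "
from h import *
go([.6246,.0261,.0085],165)"
```

```text
tiltvec deg [ 2.78 -0.89]
t 13.18 turn -0.7 shift mm [-0.2 -1.5  2.8] | pos [0.626  0.026  0.0113] tilt 2.92 j7 -0.73 grip 0.506 F [0.2 0.3 0.1]
```

{"name": "apply_moves", "arguments": {"commands": [[0, 0, 0.002, 0, 0.4], [0, 0, 0.002, 0, 0.4], [0, 0, 0, 0, 0.4]]}}

```text
clock: 13.43
position: [0.6268, 0.026, 0.0077]
ee_rot: [0.797, 0.604, 0.015, 0.021]
ft_force: [0.2, 0.0, -1.1]
grip_width: 0.508
```

{"name": "apply_moves", "arguments": {"commands": [[0, 0, 0.001, 0, 0.4], [0, 0, 0, 0, 0.4]]}}

```text
clock: 13.6
position: [0.6268, 0.026, 0.0066]
ee_rot: [0.797, 0.604, 0.015, 0.021]
ft_force: [-0.7, 0.6, 0.8]
grip_width: 0.504
```

{"name": "apply_moves", "arguments": {"commands": [[0, 0, 0, 0, -0.05], [0, 0, 0, 0, -0.15], [0, 0, 0, 0, -0.25], [0, 0, 0, 0, -0.3]]}}

```text
clock: 13.93
position: [0.6271, 0.0261, 0.0068]
ee_rot: [0.797, 0.604, 0.015, 0.021]
ft_force: [-1.3, -0.9, 0.1]
grip_width: 0.65
```

```bash
python3 -c "
from h import *
go([.6246,.0261,.0085],165)"
```

```text
tiltvec deg [ 2.88 -0.88]
t 13.93 turn -0.7 shift mm [-0.6 -2.3 -1.8] | pos [0.6271 0.0261 0.0068] tilt 3.01 j7 -0.73 grip 0.650 F [-1.3 -0.9  0.1]
```

{"name": "apply_moves", "arguments": {"commands": [[0, 0.001, -0.015, 0, -0.3], [0, 0.001, -0.025, 0, -0.3], [0, 0.0015, -0.035, 0, -0.3], [0, 0.001, -0.035, 0, -1], [0, 0, 0, 0, -1]]}}

```text
clock: 14.35
position: [0.6244, 0.0273, 0.1234]
ee_rot: [0.796, 0.604, 0.014, 0.02]
ft_force: [0.7, -0.4, -0.0]
grip_width: 0.908
```

```bash
python3 -c "
from h import *
go([.3696,-.2873,.12],68.7)"
```

```text
tiltvec deg [ 2.65 -0.81]
t 14.35 turn -84.3 shift mm [ 123.1 -385.7   -3.9] | pos [0.6244 0.0273 0.1234] tilt 2.77 j7 -0.65 grip 0.908 F [ 0.7 -0.4 -0. ]
```

{"name": "apply_moves", "arguments": {"commands": [[0, 0, 0, -7, -1], [0, 0, 0, -7, -1], [0, 0, 0, -7, -1], [0, 0, 0, -7, -1], [0, 0, 0, -7, -1]]}}

```text
clock: 14.77
position: [0.6271, 0.0283, 0.134]
ee_rot: [0.573, 0.819, 0.01, 0.028]
ft_force: [-0.6, 0.4, -0.6]
grip_width: 1.002
```

{"name": "apply_moves", "arguments": {"commands": [[0, 0, 0, -7, -1], [0, 0, 0, -7, -1], [0, 0, 0, -7, -1], [0, 0, 0, -7, -1], [0, 0, 0, -7, -1]]}}

```text
clock: 15.18
position: [0.628, 0.0286, 0.1402]
ee_rot: [0.293, 0.956, 0.001, 0.033]
ft_force: [-0.1, -0.7, 0.4]
grip_width: 0.995
```

{"name": "apply_moves", "arguments": {"commands": [[0, 0, 0, -7, -1], [0, 0, 0, -7, -1], [0.012, -0.038, 0, 0, -1], [0.012, -0.038, 0, 0, -1], [0.012, -0.038, 0, 0, -1]]}}

```text
clock: 15.6
position: [0.5582, -0.0583, 0.1421]
ee_rot: [0.159, 0.987, 0.001, 0.035]
ft_force: [1.1, -0.3, 0.9]
grip_width: 1.0
```

```bash
python3 -c "
from h import *
go([.3696,-.2873,.12],68.7)"
```

```text
tiltvec deg [ 3.99 -0.58]
t 15.60 turn 3.0 shift mm [  93.5 -282.2   11.2] | pos [ 0.5582 -0.0583  0.1421] tilt 4.04 j7 0.95 grip 1.000 F [ 1.1 -0.3  0.9]
```

{"name": "apply_moves", "arguments": {"commands": [[0.013, -0.038, 0.002, 3, -1], [0.013, -0.038, 0.002, 0, -1], [0.013, -0.038, 0.002, 0, -1], [0.013, -0.038, 0.002, 0, -1], [0.013, -0.038, 0.002, 0, -1]]}}

```text
clock: 16.02
position: [0.4259, -0.2182, 0.1278]
ee_rot: [0.185, 0.982, -0.001, 0.037]
ft_force: [0.5, -1.3, -0.2]
grip_width: 1.003
```

```bash
python3 -c "
from h import *
go([.3696,-.2873,.08],68.7)"
```

```text
tiltvec deg [ 4.12 -0.88]
t 16.02 turn -0.0 shift mm [ 30.7 -85.4  44.7] | pos [ 0.4259 -0.2182  0.1278] tilt 4.22 j7 1.42 grip 1.003 F [ 0.5 -1.3 -0.2]
```

{"name": "apply_moves", "arguments": {"commands": [[0.012, -0.033, 0.012, 0, -1], [0.012, -0.033, 0.012, 0, -1], [0.004, -0.008, 0.012, 0, -1], [0, 0, 0, 0, -1]]}}

```text
clock: 16.35
position: [0.3666, -0.2886, 0.0905]
ee_rot: [0.191, 0.981, -0.006, 0.036]
ft_force: [0.1, 0.7, 0.4]
grip_width: 1.0
```

```bash
python3 -c "
from meas import *
go([.3696,-.2873,.004],68.7)
p,d=camera('top');C=cloud('top',d)
for z in(.02,):
  b=blob(C,(330,140,440,230),.025,.07);print(len(b),b[:,:2].min(0),b[:,:2].max(0))
b=blob(C,(345,160,400,215),.030,.07);print('small',circ(b))
b=blob(C,(380,160,440,225),.055,.09);print('big',circ(b))
cv2.imwrite('pics/g5.png',cv2.resize(p[130:345,310:590,::-1],None,fx=2.8,fy=2.8,interpolation=cv2.INTER_CUBIC))"
```

```text
tiltvec deg [ 3.94 -1.48]
t 16.35 turn -0.7 shift mm [ 4.1  2.2 86.4] | pos [ 0.3666 -0.2886  0.0905] tilt 4.22 j7 1.58 grip 1.000 F [0.1 0.7 0.4]
246 [0.60743899 0.00241153] [0.65143292 0.04756024]
small (array([0.6280327 , 0.02597558]), np.float64(0.02038363668033452))
big (array([ 0.62542368, -0.04402718]), np.float64(0.02628159642633203))
```

View pics/g5.png

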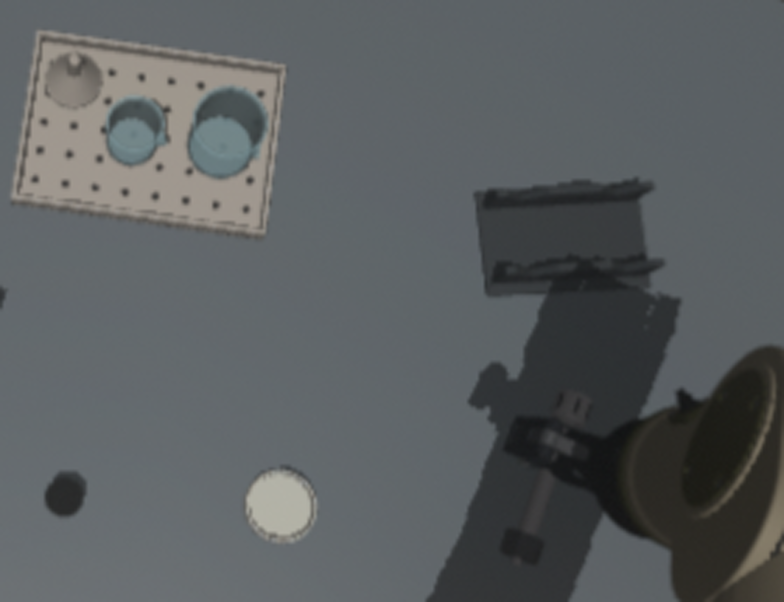

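Both beakers stand upright, clear of the funnel; the fingers straddle the thick probe. Descend.

{"name": "apply_moves", "arguments": {"commands": [[0.004, 0.002, 0.02, -0.7, -0.8], [0, 0, 0.025, 0, -0.7], [0, 0, 0.02, 0, -0.6], [0, 0, 0.008, 0, -0.6], [0, 0, 0, 0, -0.6]]}}

```text
clock: 16.82
position: [0.3791, -0.2836, 0.0224]
ee_rot: [0.18, 0.983, -0.008, 0.041]
ft_force: [-0.5, 0.9, -0.2]
grip_width: 0.8
```

```bash
python3 -c "
from h import *
go([.3696,-.2873,.004],68.7)"
```

```text
tiltvec deg [ 4.42 -1.78]
t 16.82 turn 0.5 shift mm [ 9.  -6.8 17.7] | pos [ 0.3791 -0.2836  0.0224] tilt 4.77 j7 1.43 grip 0.800 F [-0.5  0.9 -0.2]
```

{"name": "apply_moves", "arguments": {"commands": [[0.008, -0.007, 0.006, 0.4, -0.6], [0, 0, 0.006, 0, -0.6], [0, 0, 0.003, 0, -0.6], [0, 0, 0, 0, -0.6]]}}

```text
clock: 17.15
position: [0.3729, -0.2876, 0.0092]
ee_rot: [0.182, 0.982, -0.009, 0.043]
ft_force: [0.1, 0.3, -0.2]
grip_width: 0.8
```

```bash
python3 -c "
from h import *
go([.3696,-.2873,.004],68.7)"
```

```text
tiltvec deg [ 4.61 -1.93]
t 17.15 turn 0.3 shift mm [ 3.7 -0.9  4.9] | pos [ 0.3729 -0.2876  0.0092] tilt 5.01 j7 1.42 grip 0.800 F [ 0.1  0.3 -0.2]
```

{"name": "apply_moves", "arguments": {"commands": [[0.003, -0.001, 0.003, 0, 0], [0, 0, 0.002, 0, 0.5], [0, 0, 0, 0, 1], [0, 0, 0, 0, 1], [0, 0, 0, 0, 1]], "squeeze": 80}}

```text
clock: 17.57
position: [0.3703, -0.2887, 0.005]
ee_rot: [0.183, 0.982, -0.01, 0.043]
ft_force: [-2.6, 0.7, 5.5]
grip_width: 0.129
```

{"name": "apply_moves", "arguments": {"commands": [[0, 0, 0, 0, 1], [0, 0, 0, 0, 1]]}}

```text
clock: 17.73
position: [0.3703, -0.2886, 0.0051]
ee_rot: [0.183, 0.982, -0.01, 0.043]
ft_force: [0.0, -0.0, -2.4]
grip_width: 0.123
```

{"name": "apply_moves", "arguments": {"commands": [[0, 0, -0.015, 0, 1], [0, 0, -0.03, 0, 1], [0, 0, -0.03, 0, 1], [0, 0, -0.03, 0, 1], [0, 0, 0, 0, 1]]}}

```text
clock: 18.15
position: [0.361, -0.2822, 0.1114]
ee_rot: [0.181, 0.983, -0.007, 0.041]
ft_force: [0.8, -1.3, -1.8]
grip_width: 0.131
```

```bash
python3 -c "
from meas import *
go([.5548,-.2767,.12],94.6)
go([.5606,-.3485,.12],94.6)
p,d=camera('top');C=cloud('top',d)
cv2.imwrite('pics/g6.png',cv2.resize(p[230:345,450:560,::-1],None,fx=5,fy=5,interpolation=cv2.INTER_CUBIC))
p,d=camera('scene')
cv2.imwrite('pics/g6.png',np.hstack([cv2.imread('pics/g6.png')[:500,:400],cv2.resize(p[100:200,200:280,::-1],None,fx=5,fy=5,interpolation=cv2.INTER_CUBIC)]))"
```

```text
tiltvec deg [ 4.51 -1.64]
t 18.15 turn -25.5 shift mm [-193.7  -10.1    6.5] | pos [ 0.361  -0.2822  0.1114] tilt 4.81 j7 1.67 grip 0.131 F [ 0.8 -1.3 -1.8]
tiltvec deg [ 4.51 -1.64]
t 18.15 turn -25.5 shift mm [-193.7  -82.1    9. ] | pos [ 0.361  -0.2822  0.1114] tilt 4.81 j7 1.67 grip 0.131 F [ 0.8 -1.3 -1.8]
```

View pics/g6.png

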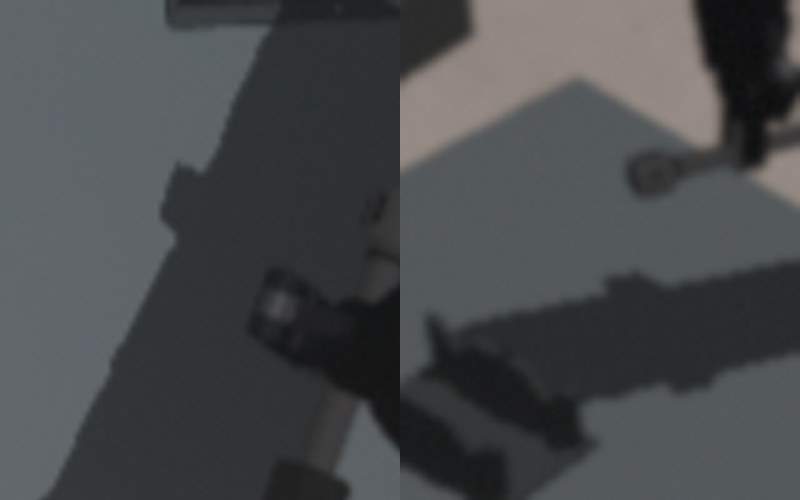

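Probe held level. Turn to rack heading and carry to the -y notch.

{"name": "apply_moves", "arguments": {"commands": [[-0.005, 0, 0, -6.5, 1], [-0.01, 0, 0, -6.5, 1], [-0.01, 0, 0, -6.5, 1], [-0.01, -0.005, 0, -6, 1], [-0.02, -0.01, 0, 0, 1]]}}

```text
clock: 18.67
position: [0.4085, -0.3001, 0.1044]
ee_rot: [-0.048, 0.998, -0.014, 0.032]
ft_force: [0.8, -0.6, 0.0]
grip_width: 0.128
```

{"name": "apply_moves", "arguments": {"commands": [[-0.025, -0.011, 0, 0, 1], [-0.025, -0.011, 0, 0, 1], [-0.025, -0.011, 0, 0, 1], [-0.025, -0.011, 0, 0, 1], [-0.01, -0.004, 0, 0, 1]]}}

```text
clock: 19.08
position: [0.5247, -0.3369, 0.098]
ee_rot: [-0.048, 0.998, -0.01, 0.025]
ft_force: [-0.3, 1.2, -1.0]
grip_width: 0.126
```

```bash
python3 -c "
from meas import *
go([.5606,-.3485,.1],94.6)"
```

```text
tiltvec deg [ 2.88 -0.95]
t 19.08 turn 0.9 shift mm [-34.9 -14.5  -0. ] | pos [ 0.5247 -0.3369  0.098 ] tilt 3.03 j7 1.79 grip 0.126 F [-0.3  1.2 -1. ]
```

{"name": "apply_moves", "arguments": {"commands": [[-0.017, -0.007, 0, 0.9, 1], [-0.014, -0.006, 0, 0, 1], [0, 0, 0, 0, 1]]}}

```text
clock: 19.33
position: [0.5592, -0.3445, 0.0901]
ee_rot: [-0.042, 0.999, -0.006, 0.021]
ft_force: [0.6, 0.0, -1.3]
grip_width: 0.126
```

```bash
python3 -c "
from meas import *
go([.5606,-.3485,.03],94.6)
p,d=camera('scene')
cv2.imwrite('pics/g7.png',cv2.resize(p[110:230,160:290,::-1],None,fx=4.5,fy=4.5,interpolation=cv2.INTER_CUBIC))"
```

```text
tiltvec deg [ 2.41 -0.63]
t 19.33 turn 0.2 shift mm [ 1.4 -3.2 60.1] | pos [ 0.5592 -0.3445  0.0901] tilt 2.50 j7 1.76 grip 0.126 F [ 0.6  0.  -1.3]
```

View pics/g7.png

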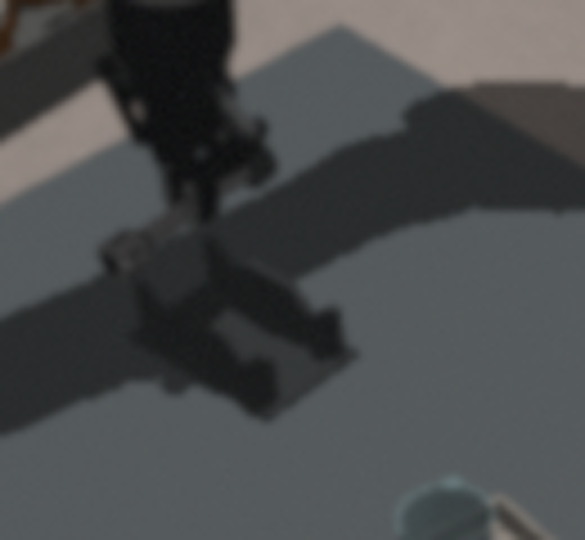

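Probe hangs over the -y notch pair. Lowering.

{"name": "apply_moves", "arguments": {"commands": [[0, -0.003, 0.012, 0, 1], [0, 0, 0.015, 0, 1], [0, 0, 0.012, 0, 1], [0, 0, 0.005, 0, 1], [0, 0, 0, 0, 1]]}}

```text
clock: 19.8
position: [0.556, -0.3456, 0.0345]
ee_rot: [-0.043, 0.999, -0.004, 0.016]
ft_force: [0.4, 0.2, -1.0]
grip_width: 0.123
```

```bash
python3 -c "
from meas import *
go([.5606,-.3485,.03],94.6)"
```

```text
tiltvec deg [ 1.87 -0.4 ]
t 19.80 turn 0.3 shift mm [-4.2 -3.2  4.7] | pos [ 0.556  -0.3456  0.0345] tilt 1.91 j7 1.74 grip 0.123 F [ 0.4  0.2 -1. ]
```

{"name": "apply_moves", "arguments": {"commands": [[-0.004, -0.002, 0.002, 0, 1], [0, 0, 0.002, 0, 1], [0, 0, 0, 0, 1]]}}

```text
clock: 20.05
position: [0.56, -0.3476, 0.031]
ee_rot: [-0.042, 0.999, -0.004, 0.016]
ft_force: [-5.1, 1.8, 4.0]
grip_width: 0.133
```

{"name": "apply_moves", "arguments": {"commands": [[0, 0, 0.002, 0, 1], [0, 0, 0, 0, 1]]}}

```text
clock: 20.22
position: [0.5603, -0.3476, 0.0312]
ee_rot: [-0.042, 0.999, -0.005, 0.016]
ft_force: [-2.2, 1.9, 1.6]
grip_width: 0.13
```

{"name": "apply_moves", "arguments": {"commands": [[0, 0, 0.0015, 0, 1], [0, 0, 0, 0, 1]]}}

```text
clock: 20.38
position: [0.5607, -0.3475, 0.0314]
ee_rot: [-0.042, 0.999, -0.005, 0.016]
ft_force: [-2.3, 1.3, 0.5]
grip_width: 0.128
```

{"name": "apply_moves", "arguments": {"commands": [[0, 0, 0, 0, 0.6], [0, 0, 0, 0, 0.4], [0, 0, 0, 0, 0.3], [0, 0, 0, 0, 0.3], [0, 0, 0, 0, 0.3]]}}

```text
clock: 20.8
position: [0.5622, -0.3488, 0.0325]
ee_rot: [-0.042, 0.999, -0.006, 0.018]
ft_force: [-0.2, 1.1, 0.1]
grip_width: 0.351
```

{"name": "apply_moves", "arguments": {"commands": [[0, 0, -0.015, 0, 0.3], [0, 0, -0.03, 0, 0.3], [0, 0, -0.03, 0, 0.3], [0, 0, -0.03, 0, 0], [0, 0, -0.01, 0, -0.5]]}}

```text
clock: 21.22
position: [0.5563, -0.3461, 0.1519]
ee_rot: [-0.042, 0.999, -0.004, 0.016]
ft_force: [0.5, -0.3, 0.9]
grip_width: 0.624
```

```bash
python3 -c "
from meas import *
go([.4495,.1532,.15],69.5)"
```

```text
tiltvec deg [ 1.82 -0.39]
t 21.22 turn 25.4 shift mm [274.8 430.3  -4.9] | pos [ 0.5563 -0.3461  0.1519] tilt 1.86 j7 1.80 grip 0.624 F [ 0.5 -0.3  0.9]
```

{"name": "apply_moves", "arguments": {"commands": [[0, 0.01, 0, 6.5, -0.6], [0, 0.02, 0, 6.5, -0.6], [0, 0.02, 0, 6.5, -0.6], [0, 0.02, 0, 6, -0.6], [0.02, 0.034, 0, 0, -0.6]]}}

```text
clock: 21.63
position: [0.5599, -0.2451, 0.1599]
ee_rot: [0.196, 0.98, -0.003, 0.022]
ft_force: [1.1, -0.2, -0.2]
grip_width: 0.8
```

{"name": "apply_moves", "arguments": {"commands": [[0.023, 0.034, 0, 0, -0.6], [0.023, 0.034, 0, 0, -0.6], [0.023, 0.034, 0, 0, -0.6], [0.023, 0.034, 0, 0, -0.6], [0.023, 0.034, 0, 0, -0.6]]}}

```text
clock: 22.05
position: [0.5186, -0.0395, 0.1584]
ee_rot: [0.198, 0.98, -0.004, 0.024]
ft_force: [1.5, 0.1, 0.2]
grip_width: 0.8
```

```bash
python3 -c "
from meas import *
go([.4495,.1532,.15],69.5)"
```

```text
tiltvec deg [ 2.55 -0.99]
t 22.05 turn -2.3 shift mm [132.4 156.3   1.9] | pos [ 0.5186 -0.0395  0.1584] tilt 2.74 j7 0.92 grip 0.800 F [1.5 0.1 0.2]
```

{"name": "apply_moves", "arguments": {"commands": [[0.03, 0.035, 0.008, -2, -0.6], [0.03, 0.035, 0.008, 0, -0.6], [0.03, 0.035, 0.008, 0, -0.6], [0.023, 0.028, 0.008, 0, -0.6], [0, 0, 0, 0, -0.6]]}}

```text
clock: 22.47
position: [0.4646, 0.1206, 0.1276]
ee_rot: [0.174, 0.984, -0.005, 0.027]
ft_force: [-0.6, -0.8, -1.3]
grip_width: 0.797
```

```bash
python3 -c "
from meas import *
go([.4495,.1532,.06],69.5)
p,d=camera('top');C=cloud('top',d)
b=blob(C,(275,220,320,295),.0055,.023);print(bar(b))
Q=C[175:250,470:560].reshape(-1,3)
a=np.radians(4.6);u=np.array([np.cos(a),np.sin(a)]);v=np.array([-u[1],u[0]]);q=(Q[:,:2]-[.5577,-.3126])*1000;s=q@u;t=q@v
m=(Q[:,2]>.03)&(t<-24)&(t>-48)
for k in range(-80,80,10):
  w=m&(s>=k)&(s<k+10)
  if w.sum()>2: print(k,w.sum(),t[w].min().round(),t[w].max().round(),np.percentile(Q[w,2],90).round(4))"
```

```text
tiltvec deg [ 2.98 -1.16]
t 22.47 turn 0.4 shift mm [29.3 25.3 66.1] | pos [0.4646 0.1206 0.1276] tilt 3.20 j7 0.62 grip 0.797 F [-0.6 -0.8 -1.3]
(array([405.1, 168. ]), array([33.7, 17.9]), -28.2, 'zmax 0.020')
-70 37 -47.0 -25.0 0.0501
-60 50 -45.0 -24.0 0.0524
-50 40 -48.0 -25.0 0.0509
-40 36 -47.0 -26.0 0.046
-30 44 -47.0 -24.0 0.0445
-20 33 -41.0 -28.0 0.0453
-10 32 -42.0 -28.0 0.0465
0 32 -40.0 -27.0 0.0448
10 29 -42.0 -27.0 0.0453
20 42 -46.0 -24.0 0.0455
30 38 -47.0 -26.0 0.0458
40 50 -48.0 -25.0 0.049
50 45 -46.0 -24.0 0.0512
60 42 -46.0 -24.0 0.0508
```

Thick probe lies level in its notch pair (shaft top 45 mm all along, ends 51 mm). Now the thin one.

{"name": "apply_moves", "arguments": {"commands": [[0.015, 0.013, 0.02, 0.4, -0.6], [0.014, 0.012, 0.02, 0, -0.6], [0, 0, 0.018, 0, -0.6], [0, 0, 0.008, 0, -0.6], [0, 0, 0, 0, -0.6]]}}

```text
clock: 22.93
position: [0.4541, 0.1488, 0.0617]
ee_rot: [0.18, 0.983, -0.007, 0.031]
ft_force: [0.6, 0.4, -1.1]
grip_width: 0.798
```

```bash
python3 -c "
from meas import *
go([.4495,.1532,.004],69.5)"
```

```text
tiltvec deg [ 3.36 -1.38]
t 22.93 turn -0.2 shift mm [ 9.5  2.6 57.2] | pos [0.4541 0.1488 0.0617] tilt 3.63 j7 0.42 grip 0.798 F [ 0.6  0.4 -1.1]
```

{"name": "apply_moves", "arguments": {"commands": [[0.008, 0.002, 0.015, 0, -0.6], [0, 0, 0.018, 0, -0.6], [0, 0, 0.012, 0, -0.6], [0, 0, 0.004, 0, -0.6], [0, 0, 0, 0, -0.6]]}}

```text
clock: 23.35
position: [0.4553, 0.1489, 0.0153]
ee_rot: [0.183, 0.983, -0.007, 0.033]
ft_force: [1.0, 0.5, 0.2]
grip_width: 0.802
```

```bash
python3 -c "
from meas import *
go([.4495,.1532,.004],69.5)"
```

```text
tiltvec deg [ 3.62 -1.44]
t 23.35 turn -0.6 shift mm [ 7.7  2.  10.8] | pos [0.4553 0.1489 0.0153] tilt 3.90 j7 0.33 grip 0.802 F [1.  0.5 0.2]
```

{"name": "apply_moves", "arguments": {"commands": [[0.007, 0.002, 0.006, 0, -0.6], [0, 0, 0.004, 0, 0], [0, 0, 0.002, 0, 0.5], [0, 0, 0, 0, 1], [0, 0, 0, 0, 1]]}}

```text
clock: 23.77
position: [0.4525, 0.1526, 0.005]
ee_rot: [0.184, 0.982, -0.006, 0.035]
ft_force: [-0.3, 0.3, 0.0]
grip_width: 0.23
```

{"name": "apply_moves", "arguments": {"commands": [[0, 0, 0, 0, 1], [0, 0, 0, 0, 1]]}}

```text
clock: 23.93
position: [0.4527, 0.1529, 0.0056]
ee_rot: [0.184, 0.982, -0.006, 0.036]
ft_force: [-0.2, 0.1, -0.8]
grip_width: 0.073
```

```bash
python3 -c "
from meas import *
go([.4495,.1532,.004],69.5)"
```

```text
tiltvec deg [ 3.89 -1.42]
t 23.93 turn -0.8 shift mm [ 3.3 -0.8  1.3] | pos [0.4527 0.1529 0.0056] tilt 4.15 j7 0.30 grip 0.073 F [-0.2  0.1 -0.8]
```

{"name": "apply_moves", "arguments": {"commands": [[0, 0, 0, 0, 1], [0, 0, -0.015, 0, 1], [0, 0, -0.03, 0, 1], [0, 0, -0.035, 0, 1], [0, 0, -0.035, 0, 1]]}}

```text
clock: 24.35
position: [0.44, 0.1544, 0.1174]
ee_rot: [0.184, 0.983, -0.007, 0.029]
ft_force: [2.0, -1.1, -0.3]
grip_width: 0.074
```

```bash
python3 -c "
from meas import *
go([.5548,-.2767,.12],94.6)"
```

```text
tiltvec deg [ 3.09 -1.45]
t 24.35 turn -25.8 shift mm [ -79.5 -438.7   14.5] | pos [0.44   0.1544 0.1174] tilt 3.41 j7 0.51 grip 0.074 F [ 2.  -1.1 -0.3]
```

{"name": "apply_moves", "arguments": {"commands": [[0, -0.015, 0, -6.5, 1], [0, -0.025, 0, -6.5, 1], [0, -0.03, 0, -6.5, 1], [0, -0.035, 0, -6, 1], [-0.008, -0.036, 0, 0, 1]]}}

```text
clock: 24.77
position: [0.4339, 0.0426, 0.1262]
ee_rot: [-0.014, 0.999, -0.012, 0.031]
ft_force: [1.0, -0.3, -0.8]
grip_width: 0.074
```

{"name": "apply_moves", "arguments": {"commands": [[-0.008, -0.036, 0, 0, 1], [-0.008, -0.036, 0, 0, 1], [-0.008, -0.036, 0, 0, 1], [-0.008, -0.036, 0, 0, 1], [-0.008, -0.036, 0, 0, 1]]}}

```text
clock: 25.18
position: [0.478, -0.1462, 0.1349]
ee_rot: [-0.015, 0.999, -0.017, 0.031]
ft_force: [0.5, 0.6, -0.8]
grip_width: 0.073
```

```bash
python3 -c "
from meas import *
go([.5548,-.2767,.12],94.6)"
```

```text
tiltvec deg [ 3.6 -1.9]
t 25.18 turn -3.0 shift mm [ -64.8 -135.5   24. ] | pos [ 0.478  -0.1462  0.1349] tilt 4.07 j7 1.58 grip 0.073 F [ 0.5  0.6 -0.8]
```

{"name": "apply_moves", "arguments": {"commands": [[-0.016, -0.034, 0.006, -3, 1], [-0.016, -0.034, 0.006, 0, 1], [-0.016, -0.034, 0.006, 0, 1], [-0.008, -0.014, 0.006, 0, 1], [0, 0, 0, 0, 1]]}}

```text
clock: 25.6
position: [0.5429, -0.2767, 0.1153]
ee_rot: [-0.035, 0.999, -0.02, 0.029]
ft_force: [-0.7, 0.1, -1.2]
grip_width: 0.074
```

```bash
python3 -c "
from meas import *
go([.5568,-.2767,.032],94.6)"
```

```text
tiltvec deg [ 3.35 -2.18]
t 25.60 turn -0.6 shift mm [-9.2  2.4 83.9] | pos [ 0.5429 -0.2767  0.1153] tilt 4.00 j7 1.68 grip 0.074 F [-0.7  0.1 -1.2]
```

{"name": "apply_moves", "arguments": {"commands": [[-0.009, 0.002, 0.015, -0.5, 1], [0, 0, 0.02, 0, 1], [0, 0, 0.018, 0, 1], [0, 0, 0.008, 0, 1], [0, 0, 0, 0, 1]]}}

```text
clock: 26.02
position: [0.5554, -0.2764, 0.0521]
ee_rot: [-0.039, 0.999, -0.019, 0.028]
ft_force: [-1.1, 0.6, -0.6]
grip_width: 0.071
```

```bash
python3 -c "
from meas import *
go([.5568,-.2767,.032],94.6)
p,d=camera('scene')
cv2.imwrite('pics/g8.png',cv2.resize(p[110:230,160:290,::-1],None,fx=4.5,fy=4.5,interpolation=cv2.INTER_CUBIC))"
```

```text
tiltvec deg [ 3.31 -2.06]
t 26.02 turn -0.2 shift mm [-0.3  0.4 20.1] | pos [ 0.5554 -0.2764  0.0521] tilt 3.91 j7 1.63 grip 0.071 F [-1.1  0.6 -0.6]
```

View pics/g8.png

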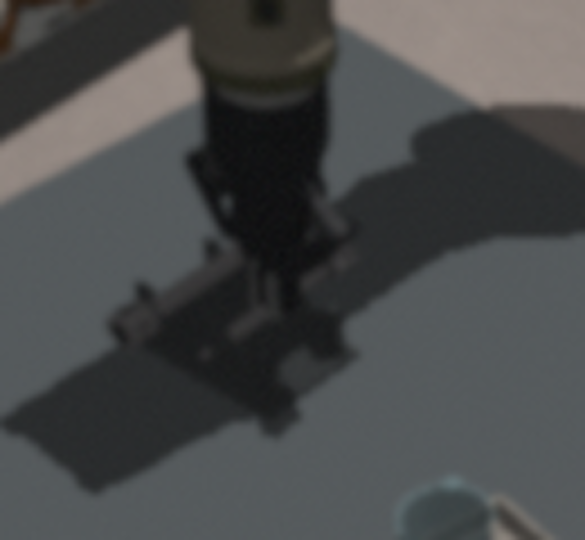

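Thick probe rests in the back notches; thin one hangs over the front ones. Lower to contact.

{"name": "apply_moves", "arguments": {"commands": [[0, 0, 0.006, 0, 1], [0, 0, 0.006, 0, 1], [0, 0, 0.004, 0, 1], [0, 0, 0.002, 0, 1], [0, 0, 0, 0, 1]]}}

```text
clock: 26.48
position: [0.558, -0.2771, 0.0372]
ee_rot: [-0.039, 0.999, -0.021, 0.03]
ft_force: [0.0, 0.9, -0.8]
grip_width: 0.072
```

{"name": "apply_moves", "arguments": {"commands": [[0, 0, 0.002, 0, 1], [0, 0, 0, 0, 1]]}}

```text
clock: 26.65
position: [0.5583, -0.2774, 0.0354]
ee_rot: [-0.039, 0.999, -0.021, 0.031]
ft_force: [-0.4, 0.7, -1.5]
grip_width: 0.071
```

{"name": "apply_moves", "arguments": {"commands": [[0, 0, 0.002, 0, 1], [0, 0, 0, 0, 1]]}}

```text
clock: 26.82
position: [0.5589, -0.2774, 0.0338]
ee_rot: [-0.039, 0.999, -0.021, 0.031]
ft_force: [-0.1, -0.4, -1.5]
grip_width: 0.072
```

{"name": "apply_moves", "arguments": {"commands": [[0, 0, 0.002, 0, 1], [0, 0, 0, 0, 1]]}}

```text
clock: 26.98
position: [0.5595, -0.2769, 0.0332]
ee_rot: [-0.039, 0.999, -0.021, 0.031]
ft_force: [-0.8, 1.4, -1.3]
grip_width: 0.072
```

{"name": "apply_moves", "arguments": {"commands": [[0, 0, 0.002, 0, 1], [0, 0, 0, 0, 1]]}}

```text
clock: 27.15
position: [0.5602, -0.2763, 0.0326]
ee_rot: [-0.04, 0.998, -0.021, 0.031]
ft_force: [-0.3, 0.1, -1.9]
grip_width: 0.072
```

{"name": "apply_moves", "arguments": {"commands": [[0, 0, 0.001, 0, 1], [0, 0, 0, 0, 1]]}}

```text
clock: 27.32
position: [0.5607, -0.276, 0.0322]
ee_rot: [-0.04, 0.998, -0.021, 0.032]
ft_force: [-1.7, 1.2, -0.7]
grip_width: 0.073
```

Contact at about the expected height (sliding into the V). Release.

{"name": "apply_moves", "arguments": {"commands": [[0, 0, 0, 0, 0.7], [0, 0, 0, 0, 0.5], [0, 0, 0, 0, 0.3], [0, 0, 0, 0, 0.3], [0, 0, 0, 0, 0.3]]}}

```text
clock: 27.73
position: [0.5608, -0.2769, 0.0317]
ee_rot: [-0.04, 0.998, -0.022, 0.032]
ft_force: [-0.2, 0.2, -0.3]
grip_width: 0.349
```

{"name": "apply_moves", "arguments": {"commands": [[-0.001, 0, -0.015, 0, 0.3], [-0.001, 0, -0.03, 0, 0.3], [0, 0, -0.03, 0, 0.3], [0, 0, -0.03, 0, 0], [0, 0, -0.01, 0, -0.5]]}}

```text
clock: 28.15
position: [0.5535, -0.2703, 0.151]
ee_rot: [-0.04, 0.999, -0.019, 0.03]
ft_force: [0.6, 0.9, 1.0]
grip_width: 0.618
```

```bash
python3 -c "
from meas import *
go([.3767,.2746,.14],93.5)"
```

```text
tiltvec deg [ 3.48 -2.08]
t 28.15 turn 1.1 shift mm [142.3 554.7 -19.6] | pos [ 0.5535 -0.2703  0.151 ] tilt 4.06 j7 1.70 grip 0.618 F [0.6 0.9 1. ]
```

{"name": "apply_moves", "arguments": {"commands": [[0.01, 0.03, 0, 1, -0.6], [0.01, 0.037, 0, 0, -0.6], [0.01, 0.037, 0, 0, -0.6], [0.01, 0.037, 0, 0, -0.6], [0.01, 0.037, 0, 0, -0.6]]}}

```text
clock: 28.57
position: [0.4948, -0.099, 0.1476]
ee_rot: [-0.024, 0.999, -0.023, 0.035]
ft_force: [1.8, 0.9, 1.0]
grip_width: 0.802
```

{"name": "apply_moves", "arguments": {"commands": [[0.01, 0.037, 0, 0, -0.6], [0.01, 0.037, 0, 0, -0.6], [0.01, 0.037, 0, 0, -0.6], [0.01, 0.037, 0, 0, -0.6], [0.01, 0.037, 0, 0, -0.6]]}}

```text
clock: 28.98
position: [0.432, 0.0914, 0.1366]
ee_rot: [-0.025, 0.999, -0.026, 0.036]
ft_force: [0.6, -0.6, 0.6]
grip_width: 0.8
```

```bash
python3 -c "
from meas import *
go([.3767,.2746,.12],93.5)"
```

```text
tiltvec deg [ 4.16 -2.91]
t 28.98 turn -0.8 shift mm [ 44.4 186.8   3.2] | pos [0.432  0.0914 0.1366] tilt 5.08 j7 1.18 grip 0.800 F [ 0.6 -0.6  0.6]
```

{"name": "apply_moves", "arguments": {"commands": [[0.01, 0.037, 0.005, -0.8, -0.6], [0.01, 0.037, 0.005, 0, -0.6], [0.01, 0.037, 0.005, 0, -0.6], [0.008, 0.034, 0.005, 0, -0.6], [0.003, 0.02, 0, 0, -0.6]]}}

```text
clock: 29.4
position: [0.3811, 0.2555, 0.1077]
ee_rot: [-0.033, 0.998, -0.03, 0.04]
ft_force: [-0.2, -0.1, -0.5]
grip_width: 0.799
```

```bash
python3 -c "
from meas import *
p,d=camera('top');C=cloud('top',d)
go([.3767,.2746,.06],93.5)
P=blob(C,(225,255,255,330),.004,.02);print(bar(P))
Q=C[175:250,470:560].reshape(-1,3)
a=np.radians(4.6);u=np.array([np.cos(a),np.sin(a)]);v=np.array([-u[1],u[0]]);q=(Q[:,:2]-[.5577,-.3126])*1000;s=q@u;t=q@v
for nm,lo in(('thick',-48),('thin',24)):
 m=(Q[:,2]>.03)&(t<lo+24)&(t>lo)
 for k in range(-80,80,20):
  w=m&(s>=k)&(s<k+20)
  if w.sum()>2: print(nm,k,w.sum(),t[w].min().round(),t[w].max().round(),np.percentile(Q[w,2],90).round(4))
P=C[180:196,205:265].reshape(-1,3); "
```

```text
tiltvec deg [ 4.75 -3.14]
t 29.45 turn 0.4 shift mm [ 6.1 18.3 47.1] | pos [0.3799 0.2593 0.1084] tilt 5.70 j7 0.58 grip 0.799 F [-2.3  2.8  1.7]
(array([430.5, 269.2]), array([25.9, 10.3]), 3.6, 'zmax 0.010')
thick -80 35 -48.0 -25.0 0.0504
thick -60 97 -48.0 -24.0 0.052
thick -40 78 -47.0 -25.0 0.0444
thick -20 63 -42.0 -27.0 0.0453
thick 0 65 -42.0 -27.0 0.0456
thick 20 78 -46.0 -24.0 0.0456
thick 40 96 -47.0 -24.0 0.0508
thick 60 47 -47.0 -24.0 0.0506
thin -80 12 29.0 45.0 0.042
thin -60 76 29.0 46.0 0.0443
thin -40 65 24.0 47.0 0.0409
thin -20 45 31.0 42.0 0.0419
thin 0 44 30.0 43.0 0.0403
thin 20 69 24.0 48.0 0.0413
thin 40 76 27.0 47.0 0.0442
thin 60 21 26.0 45.0 0.044
```

Both probes level in their own notches. Now the spanner.

{"name": "apply_moves", "arguments": {"commands": [[0.004, 0.01, 0.015, 0.3, -0.6], [0.002, 0.006, 0.018, 0, -0.6], [0, 0, 0.015, 0, -0.6], [0, 0, 0.005, 0, -0.6], [0, 0, 0, 0, -0.6]]}}

```text
clock: 29.87
position: [0.3764, 0.2773, 0.0556]
ee_rot: [-0.037, 0.998, -0.028, 0.042]
ft_force: [-0.3, 0.0, -1.3]
grip_width: 0.797
```

```bash
python3 -c "
from meas import *
go([.3767,.2746,.004],93.5)"
```

```text
tiltvec deg [ 4.95 -3.01]
t 29.87 turn 0.6 shift mm [ 4.1  0.3 51.5] | pos [0.3764 0.2773 0.0556] tilt 5.80 j7 0.43 grip 0.797 F [-0.3  0.  -1.3]
```

{"name": "apply_moves", "arguments": {"commands": [[0.004, 0, 0.012, 0.5, -0.6], [0, 0, 0.016, 0, -0.6], [0, 0, 0.012, 0, -0.6], [0, 0, 0.003, 0, -0.6], [0, 0, 0, 0, -0.6]]}}

```text
clock: 30.28
position: [0.3794, 0.2745, 0.0164]
ee_rot: [-0.03, 0.998, -0.027, 0.045]
ft_force: [1.3, -0.2, -0.3]
grip_width: 0.801
```

```bash
python3 -c "
from meas import *
go([.3767,.2746,.004],93.5)"
```

```text
tiltvec deg [ 5.26 -2.95]
t 30.28 turn -0.2 shift mm [ 3.8  1.  12.1] | pos [0.3794 0.2745 0.0164] tilt 6.04 j7 0.35 grip 0.801 F [ 1.3 -0.2 -0.3]
```

{"name": "apply_moves", "arguments": {"commands": [[0.003, 0.001, 0.006, 0, -0.2], [0, 0, 0.004, 0, 0.3], [0, 0, 0.003, 0, 0.5], [0, 0, 0, 0, 0.5]], "squeeze": 70}}

```text
clock: 30.62
position: [0.3793, 0.275, 0.0051]
ee_rot: [-0.029, 0.998, -0.027, 0.047]
ft_force: [-0.7, 0.4, -0.2]
grip_width: 0.261
```

```bash
python3 -c "
from meas import *
go([.3767,.2746,.004],93.5)"
```

```text
tiltvec deg [ 5.47 -2.88]
t 30.62 turn -0.3 shift mm [ 2.7 -0.2  0.9] | pos [0.3793 0.275  0.0051] tilt 6.20 j7 0.33 grip 0.261 F [-0.7  0.4 -0.2]
```

{"name": "apply_moves", "arguments": {"commands": [[0, 0, 0.0005, 0, 0.8], [0, 0, 0.0005, 0, 1], [0, 0, 0, 0, 1], [0, 0, 0, 0, 1]]}}

```text
clock: 30.95
position: [0.3796, 0.2756, 0.0056]
ee_rot: [-0.03, 0.998, -0.027, 0.048]
ft_force: [0.3, 0.1, -1.0]
grip_width: 0.102
```

{"name": "apply_moves", "arguments": {"commands": [[0, 0, -0.015, 0, 1], [0, 0, -0.025, 0, 1], [0, 0, -0.025, 0, 1], [0, 0, -0.025, 0, 1], [0, 0, -0.02, 0, 1]]}}

```text
clock: 31.37
position: [0.3658, 0.2799, 0.1148]
ee_rot: [-0.031, 0.998, -0.028, 0.043]
ft_force: [1.0, 0.3, -1.0]
grip_width: 0.105
```

```bash
python3 -c "
from meas import *
go([.5374,.3009,.1],170.4)"
```

```text
tiltvec deg [ 5.03 -3.08]
t 31.37 turn -77.0 shift mm [ -49.8 -163.8   28.7] | pos [0.3658 0.2799 0.1148] tilt 5.91 j7 0.52 grip 0.105 F [ 1.   0.3 -1. ]
```

{"name": "apply_moves", "arguments": {"commands": [[0, 0, 0, -5, 1], [0, 0, 0, -7, 1], [0, 0, 0, -7, 1], [0, 0, 0, -7, 1], [0, 0, 0, -7, 1]]}}

```text
clock: 31.78
position: [0.3678, 0.2817, 0.1204]
ee_rot: [-0.319, 0.946, -0.04, 0.038]
ft_force: [-0.0, -0.5, -1.4]
grip_width: 0.102
```

{"name": "apply_moves", "arguments": {"commands": [[0, 0, 0, -7, 1], [0, 0, 0, -7, 1], [0, 0, 0, -7, 1], [0, 0, 0, -7, 1], [0, 0, 0, -7, 1]]}}

```text
clock: 32.2
position: [0.3677, 0.2814, 0.1204]
ee_rot: [-0.595, 0.802, -0.05, 0.024]
ft_force: [-1.2, 0.2, -1.4]
grip_width: 0.1
```

{"name": "apply_moves", "arguments": {"commands": [[0, 0, 0, -7, 1], [-0.005, -0.015, 0, -2, 1], [-0.009, -0.028, 0, 0, 1], [-0.009, -0.028, 0, 0, 1], [-0.009, -0.028, 0, 0, 1]]}}

```text
clock: 32.62
position: [0.4685, 0.2997, 0.1284]
ee_rot: [-0.663, 0.746, -0.054, 0.017]
ft_force: [0.1, 0.7, 0.1]
grip_width: 0.102
```

```bash
python3 -c "
from meas import *
go([.5374,.3009,.1],170.4)"
```

```text
tiltvec deg [ 5.61 -3.34]
t 32.62 turn 3.0 shift mm [-14.1 -64.3  34.9] | pos [0.4685 0.2997 0.1284] tilt 6.54 j7 1.86 grip 0.102 F [0.1 0.7 0.1]
```

{"name": "apply_moves", "arguments": {"commands": [[-0.005, -0.025, 0.008, 3, 1], [-0.005, -0.022, 0.008, 0, 1], [-0.004, -0.012, 0.008, 0, 1], [0, 0, 0, 0, 1]]}}

```text
clock: 32.95
position: [0.5395, 0.3033, 0.1084]
ee_rot: [-0.641, 0.766, -0.054, 0.019]
ft_force: [-0.4, -0.2, -0.5]
grip_width: 0.105
```

```bash
python3 -c "
from meas import *
go([.5374,.3009,.04],170.4)
p,d=camera('top');C=cloud('top',d)
a=np.radians(-9.6);u=np.array([np.cos(a),np.sin(a)]);v=np.array([-u[1],u[0]])
o=manip.get_obs()['position'][:2];print('tray local of TCP mm',((o-[.563,.2966])*1000)@u,((o-[.563,.2966])*1000)@v)
p0=np.load('top0.npz')['p'].astype(int)
m=(p0[...,2]>p0[...,0]+50)&(p0[...,2]>90); y,x=np.nonzero(m[170:250,180:290]); P=onz('top',np.c_[x+180,y+170],.007)[:,:2]; q=(P-[.563,.2966])*1000
print('blue grip local x',np.percentile(q@u,[2,50,98]),'y',np.percentile(q@v,[2,98]))
p2,_=camera('scene')
cv2.imwrite('pics/g9.png',np.hstack([cv2.resize(p[160:270,160:290,::-1],(390,330)),cv2.resize(p2[220:340,320:450,::-1],(390,330))]))"
```

```text
tiltvec deg [ 5.63 -3.34]
t 32.95 turn -0.4 shift mm [-0.1  9.  67.8] | pos [0.5395 0.3033 0.1084] tilt 6.56 j7 1.86 grip 0.105 F [-0.4 -0.2 -0.5]
tray local of TCP mm -25.451556169930278 2.7933827313717137
blue grip local x [34.44747545 37.15850296 39.8535985 ] y [-28.31965718  42.54789653]
```

View pics/g9.png

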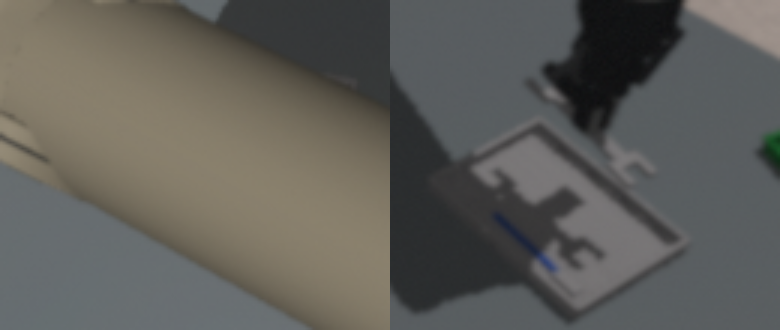

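Spanner hangs parallel over the free half (its shadow (540,220)), spatula far side. Lower.

{"name": "apply_moves", "arguments": {"commands": [[0, 0.004, 0.015, -0.4, 1], [0, 0.003, 0.02, 0, 1], [0, 0.002, 0.02, 0, 1], [0, 0, 0.01, 0, 1], [0, 0, 0, 0, 1]]}}

```text
clock: 33.47
position: [0.53, 0.3035, 0.0428]
ee_rot: [-0.647, 0.761, -0.054, 0.02]
ft_force: [0.6, 0.0, -1.5]
grip_width: 0.105
```

```bash
python3 -c "
from meas import *
go([.5374,.3009,.01],170.4)"
```

```text
tiltvec deg [ 5.78 -3.19]
t 33.47 turn 0.5 shift mm [ 0.  -4.2 33.5] | pos [0.53   0.3035 0.0428] tilt 6.61 j7 1.80 grip 0.105 F [ 0.6  0.  -1.5]
```

{"name": "apply_moves", "arguments": {"commands": [[0, -0.004, 0.008, 0.5, 1], [0, -0.002, 0.008, 0, 1], [0, 0, 0.005, 0, 1], [0, 0, 0, 0, 1]], "squeeze": 20}}

```text
clock: 33.8
position: [0.5384, 0.3017, 0.0227]
ee_rot: [-0.643, 0.763, -0.054, 0.022]
ft_force: [0.9, 0.9, -0.0]
grip_width: 0.103
```

{"name": "apply_moves", "arguments": {"commands": [[0, 0, 0.003, 0, 1], [0, 0, 0.003, 0, 1], [0, 0, 0, 0, 1]]}}

```text
clock: 34.05
position: [0.5396, 0.3018, 0.017]
ee_rot: [-0.643, 0.763, -0.054, 0.022]
ft_force: [1.0, -1.2, 0.6]
grip_width: 0.101
```

```bash
python3 -c "
from meas import *
go([.5374,.3009,.01],170.4)"
```

```text
tiltvec deg [ 5.93 -3.09]
t 34.05 turn -0.0 shift mm [1.  2.8 6.8] | pos [0.5396 0.3018 0.017 ] tilt 6.70 j7 1.79 grip 0.101 F [ 1.  -1.2  0.6]
```

{"name": "apply_moves", "arguments": {"commands": [[0, 0.001, 0.002, 0, 1], [0, 0, 0.002, 0, 1], [0, 0, 0, 0, 1]]}}

```text
clock: 34.3
position: [0.5397, 0.3018, 0.0135]
ee_rot: [-0.643, 0.764, -0.054, 0.023]
ft_force: [-0.1, -1.4, 1.9]
grip_width: 0.102
```

{"name": "apply_moves", "arguments": {"commands": [[0, 0.001, 0.002, 0, 1], [0, 0, 0.001, 0, 1], [0, 0, 0, 0, 1]]}}

```text
clock: 34.55
position: [0.5398, 0.3017, 0.0111]
ee_rot: [-0.643, 0.764, -0.055, 0.023]
ft_force: [-0.8, -2.2, 3.1]
grip_width: 0.103
```

```bash
python3 -c "
from meas import *
go([.5374,.3009,.01],170.4)"
```

```text
tiltvec deg [ 6.11 -3.09]
t 34.55 turn -0.1 shift mm [1.2 2.4 0.9] | pos [0.5398 0.3017 0.0111] tilt 6.87 j7 1.78 grip 0.103 F [-0.8 -2.2  3.1]
```

{"name": "apply_moves", "arguments": {"commands": [[0, 0, 0.001, 0, 1], [0, 0, 0, 0, 0.7], [0, 0, 0, 0, 0.5], [0, 0, 0, 0, 0.4], [0, 0, 0, 0, 0.4]]}}

```text
clock: 34.97
position: [0.5394, 0.3021, 0.0097]
ee_rot: [-0.643, 0.763, -0.055, 0.023]
ft_force: [-0.1, -0.3, 0.3]
grip_width: 0.3
```

{"name": "apply_moves", "arguments": {"commands": [[0, -0.001, -0.015, 0, 0.4], [0, -0.002, -0.03, 0, 0.3], [0, -0.002, -0.03, 0, 0], [0, 0, -0.035, 0, 0], [0, 0, -0.035, 0, 0]]}}

```text
clock: 35.38
position: [0.5248, 0.307, 0.1548]
ee_rot: [-0.644, 0.763, -0.052, 0.017]
ft_force: [0.8, 0.1, 0.2]
grip_width: 0.505
```

{"name": "apply_moves", "arguments": {"commands": [[0, 0.02, -0.02, 0, 0], [0, 0.035, -0.01, 0, 0], [0, 0.035, 0, 0, 0], [0, 0.035, 0, 0, 0], [0, 0.035, 0, 0, 0]]}}

```text
clock: 35.8
position: [0.3658, 0.3396, 0.1816]
ee_rot: [-0.641, 0.765, -0.053, 0.025]
ft_force: [1.0, 0.7, 0.7]
grip_width: 0.503
```

{"name": "apply_moves", "arguments": {"commands": [[0.03, 0.01, 0, 0, 0], [0.035, 0, 0, 0, 0], [0.035, 0, 0, 0, 0], [0.02, 0, 0, 0, 0], [0, 0, 0, 0, 0]]}}

```text
clock: 36.22
position: [0.3319, 0.2653, 0.1861]
ee_rot: [-0.65, 0.757, -0.056, 0.016]
ft_force: [0.3, -0.0, 0.1]
grip_width: 0.502
```

```bash
python3 -c "
from meas import *
go([.5374,.3009,.2])
p,d=camera('top');C=cloud('top',d)
a=np.radians(-9.6);u=np.array([np.cos(a),np.sin(a)]);v=np.array([-u[1],u[0]])
Q=C[165:245,180:285].reshape(-1,3);q=(Q[:,:2]-[.563,.2966])*1000;s=q@u;t=q@v;z=Q[:,2]
m=(abs(s)<54)&(abs(t)<84)&(z>.0085)
for k in range(-80,80,20):
  w=m&(t>=k)&(t<k+20)&(s<15)
  if w.sum()>2: print(k,w.sum(),s[w].min().round(),s[w].max().round(),np.percentile(z[w],90).round(4))
cv2.imwrite('pics/f.png',cv2.resize(p[110:350,90:570,::-1],None,fx=1.65,fy=1.65,interpolation=cv2.INTER_CUBIC))"
```

```text
tiltvec deg [ 5.61 -3.7 ]
t 36.22 turn 0.0 shift mm [ -66.  -198.3    4. ] | pos [0.3319 0.2653 0.1861] tilt 6.73 j7 2.30 grip 0.502 F [ 0.3 -0.   0.1]
-80 12 -35.0 -11.0 0.0126
-60 54 -46.0 -11.0 0.0123
-40 29 -30.0 -17.0 0.0117
-20 33 -30.0 -17.0 0.0129
0 28 -29.0 -17.0 0.012
20 39 -33.0 -9.0 0.0125
40 42 -37.0 -8.0 0.0121
60 5 -36.0 -11.0 0.0106
```

View pics/f.png

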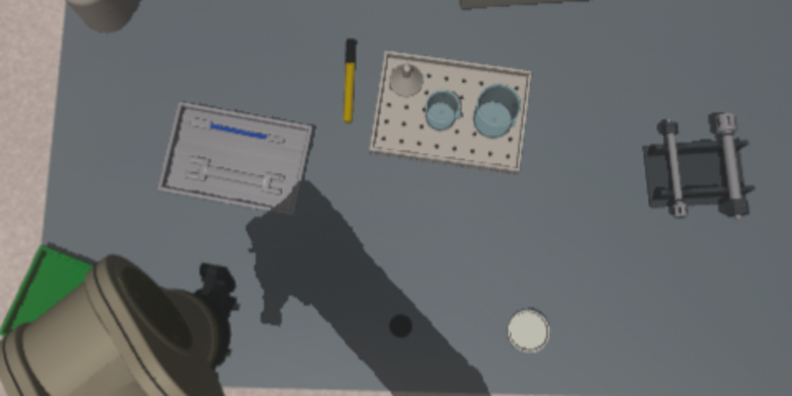

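All is in place: beakers upright in the white tray, probes in the rack, spanner flat in the steel tray, funnel and spatula where they were. Handing in.

```bash
python3 -c "
from h import *
print(workorder.hand_in())"
```

```text
the job is handed in; nothing more can be done
None
```

The job is done and handed in at about 36 s of the 141 s allowed. I put the kit away in this order: big beaker, small beaker, thick probe, thin probe, spanner.

My last checks, by depth measurement and the final top picture:

- **Beakers:** both stand upright on the floor of the white tray, clear of each other and of the funnel.
- **Probes:** both lie level in their own pairs of notches. Shaft tops are even along their length at about 45 mm (thick) and 41 mm (thin).
- **Spanner:** it lies flat in the -x half of the steel tray; its top is even to about 1 mm apart from the extreme tip, which read 2 mm lower. The readings run about 2 mm high, the same offset as at the start.
- **Funnel and spatula:** both look untouched in the final picture. I did not measure them again.
- **Forces:** the readings I took stayed at about 8 N or less, and the arm ended clear of everything.

These did not go quite to plan:

- **Gripper tilt:** the tool's tilt drifted up to about 7° over the job, because the moves cannot correct it.
- **Small beaker slid:** the arm overshot by up to 10 mm while closing on the small beaker. This slid it about 9 mm on the bench, but it stayed upright.

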